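# Shim the rocking foot of a key-cutting machine

## Task

The key-cutting machine rocks because its near left foot hangs clear of the steel pad below it. Slide flat packers from the plywood offcut under that foot, one at a time, square and right through, until the gap left is too small for another, then push the taper shim in on top, thin end first, just until it is snug: the machine no longer rocks and all four feet bear. Do not force the taper so far that it jacks the machine up, do not shift the machine or knock the other things about, and keep a packer that is not needed well clear of the foot.

Things in the scene. Friction and masses are not known exactly. Their poses are not given: they have to be found in the camera images.
- machine: Key-cutting machine, 8 kg, 0.20 m tall, loose, rests on its feet. Origin on the bench under its middle; z up. Its casting is 225 (x) x 205 (y) mm; four flat feet, 44 (x) x 40 (y) x 14 mm, stick out to its left and right at x +-85, y +-145 mm, undersides 34 mm above the bench. The near left one (x -85, y +145) is the loose foot.
- foot_top (a point): Middle of the flat top of the loose foot, 48 mm above the bench; axes as the machine's, +y points out of the machine past the foot: shims go in along -y. The foot's outer edge is 20 mm along +y, its inner edge 20 mm along -y; the casting begins 40 mm along -y. Pressed down with 12 to 20 N it rocks until its outer corner lands on what is below (its middle then has sunk about 0.8 of the gap); let go, it rises again.
- risers: The three round steel pads, 110 mm across, 34 mm high, on which the other feet rest; fixed to the bench. Origin and axes as the machine's at the start. A like pad, fixed and centred under the loose foot, is too low: by 9.2 to 11.6 mm (needs one packer and the taper) or by 15.2 to 17.6 mm (needs two and the taper). A spare pad of the other kind is on the bench.
- flat_a_mid (a point): Centre (half-way up) of a flat steel packer, 36 (x) x 120 (y) x 6 mm, 200 g, lying on the plywood offcut. Its y axis runs along its length, +y to the tail end, which hangs 40 to 46 mm out over the offcut's edge, free below, to be gripped across its 36 mm width.
- flat_b_mid (a point): The same for the second flat packer, equal to the first.
- taper_mid (a point): Middle of the steel taper shim (36 x 120 mm, 140 g), 3.5 mm above its flat underside. 1.5 mm thick at the nose (-y end), rising evenly over 60 mm to 7 mm, then parallel for 60 mm to the tail (+y), which hangs 40 to 46 mm over the offcut's edge. Pushed in it meets the foot's outer edge; friction holds it there; the push is about 1 to 1.6 times the load it puts on the foot.
- board: Plywood offcut, fixed, 250 (x) x 80 (y) x 30 mm high, origin at the centre of its underside. The two packers and the taper shim lie on it side by side 80 mm apart along its x, in any order, their length along its y.
- driver: Bystander, not to be disturbed: 200 mm screwdriver lying on the bench; origin at its underside.
- spanner: Bystander, not to be disturbed: 180 mm spanner lying on the bench; origin at its underside.
- padlock: Bystander, not to be disturbed: brass padlock, 46 x 40 x 20 mm body, lying flat; origin at its underside.
- blank_box: Bystander, not to be disturbed: small carton, 85 x 60 x 36 mm; origin at its underside.
- level: Bystander, not to be disturbed: aluminium spirit level, 200 x 22 x 40 mm, standing on its edge; origin at its underside.
- tape: Bystander, not to be disturbed: tape measure, 70 x 36 x 62 mm, standing; origin at its underside.
- oil: Bystander, not to be disturbed: plastic oil bottle, 48 mm across, 130 mm tall; origin at its underside.
Mind the look-alikes: they are no part of the job. What is shaped like the part that bears taper_mid but pink is not meant.

How it is judged:
By the outcome, as a careful person would: the job done as asked, in the order asked, and still so for the second after the job is handed in, with the robot touching nothing.
It also fails if it takes over 72 s, if anything falls off the work surface, if the arm or the gripper's body presses on something with over 40 N, if the wrist force passes 120 N, or if a joint passes its speed limit or range.

## Robot

A 7-joint arm with a two-finger parallel gripper is mounted at the origin on the work surface. World frame = base frame: x ahead of the robot, y to its left, z up, the work surface at z = 0. Lengths are in m, angles in rad, forces in N, time in s.
With the tool pointing down it reaches from about 0.425 to 0.925 m from the base axis. Payload 6.8 kg.
Tool frame: the origin (TCP) lies at the very end of the fingers, on their centre line; the grasp point (between the pads) lies 19 mm behind it (bot.grasp_offset is the distance from the TCP to the grasp point, in m); z points along the fingers, y is the direction in which the jaws open and shut (so a half turn about z gives the same grasp; the last joint's range is limited). The gripper opens to 85 mm and grips with 20 to 120 N. Pads are 22 mm wide; open, the fingers measure 114 mm over their backs; the gripper's body (76 mm by 85 mm) begins 54 mm behind the grasp point. The pads swing forward as they close: fully open they stand 13 mm farther back than shut.
Start: joints at [-1.355, 0.477, 0.022, 1.555, -0.011, 1.109, -0.083], TCP at [0.215, 0.64, 0.231] pointing down, gripper open.
Joint ranges: [-2.96, 2.96], [-0.34, 2.1], [-1.41, 1.46], [0.24, 2.44], [-1.37, 4.51], [0.17, 1.92], [-2.96, 2.96]. Speed limits (rad/s): [2.39, 2.39, 3.14, 3.14, 3.14, 3.14, 3.14].

## Interface

Orientations are given as a unit quaternion [w, x, y, z].
In Python, from station import monitor, cams, bot, finder gives the robot as it stands.
- The arm moves only by the tool jog_arm, never from a script. Its argument "plan" is a list of rows, each an object of numbers: "x", "y", "z": the shift along the tool's x, y, z as a fraction of full scale; "wx", "wy", "wz": the turn, a rotation vector about the tool's x, y, z as a fraction of full scale. A call has 1 to 12 rows; each row is the pose to reach, as a shift and turn from the pose measured when the call began, along the tool's axes at that moment, turning the shorter way round; what a row does not reach only later rows make up. Full scale, the value 1, is 20 cm for a shift and 180 degrees for a turn. A row lasts 1/12 s, in which the tool goes at most 41.7 mm and 7.16 degrees, less where a joint would pass 70% of its speed; a pose out of reach is approached as far as the arm can. A call with a number of a shift or a turn outside -1 to 1 is refused whole. A call with a gripper value outside its range is refused whole. "hand" is the opening, from -1 (shut) to 1 (fully open), set as the call begins (left out, the last holds). The fingers move at their own pace and stop on an object; "grip_force" is the grip in N (left out, the last holds). Time passes only in rows, so rows that repeat a pose let the fingers close. It gives the time, the measured TCP pose, the force and the opening at its end, in the units of the state.
- monitor.get_obs(): the state, without advancing time (a new reading comes with each control period).
- cams.read_camera(name): name is "scene" or "top" or "wrist"; returns the picture (420x560x3 uint8, red, green, blue); there is no depth.
- cams.get_calibration(name): a dict with "fx", "fy", "cx", "cy" (pixels), "extrinsics" (4x4, takes a point from world to camera coordinates). Camera axes: x right, y down, z forward; pixel columns grow to the right and rows downward; lengths in m; the calibration is good to about 2 mm. A picture is of the moment at which its call begins: read the wrist's pose just before it. get_calibration takes no time and is no camera call; for the wrist camera it gives the pose at the moment of the call.
- bot.hand_in(): hands the job in, once; it reports no verdict.
Trained networks look in the newest picture that a camera, given by its name, has taken for a name from the list of things; names that differ only in an ending like _2 or _b are one class to them, and where a whole thing is asked for, a point or a joint stands for the part that bears it (a point fixed in the world has none). Each returns a list of dicts, best first, with "confidence" (0 to 1); they miss things now and then, are a little off and sometimes report something else, mostly with a low value. They report only what shows in the picture. A call takes as long as a camera call. They do not tell look-alikes from the thing itself.
- finder.find_in(camera, target): "bbox" ([left, top, width, height] in pixels, round what is visible of it).
- finder.place_of(camera, target): "location" ([column, row] in pixels: a listed point, or the origin of a listed thing).
The state is a dict: "t": time; "q": joint angles; "joint_vel": joint speeds; "joint_torque": joint torques, N m; "eef_pos": TCP position; "tool_rot": TCP orientation; "contact_force": force on the tool from outside, world axes, zero at the start; "torque": the same for the moment, N m; "gripper_width": opening from 0.0 (shut) to 1.0 (fully open).
Only numpy, scipy, OpenCV 4.12 (cv2) and the standard library are available. Lean on these libraries where they do the work, as an engineer would, in place of code of your own. Each camera call takes 0.05 s, during which the arm holds its last target. There are 200 camera calls.

## Working session

There is one attempt and no reset: what is moved stays moved. The work goes in short steps, Python scripts to look and compute and a tool call to move; the robot and the scene stay as the last step left them, time stands still between calls to the robot, and variables do not carry over. Pictures are saved under pics/ and viewed, about 8 in all and at most 12, crops included, and the job is handed in when it is done.

Besides the shell and the picture viewer there is one more tool, called after "Call:" in YAML: its name, and indented under it one key for each argument. jog_arm: Moves the arm, as the interface text tells. Shift numbers are shares of 20 cm and turn numbers shares of 180 degrees, none past 1 either way. Its arguments: {"type":"object","properties":{"plan":{"type":"array","items":{"type":"object","properties":{"x":{"type":"number","minimum":-1,"maximum":1},"y":{"type":"number","minimum":-1,"maximum":1},"z":{"type":"number","minimum":-1,"maximum":1},"wx":{"type":"number","minimum":-1,"maximum":1},"wy":{"type":"number","minimum":-1,"maximum":1},"wz":{"type":"number","minimum":-1,"maximum":1}}}},"hand":{"type":"number"},"grip_force":{"type":"number"}},"required":["plan"]}

```bash
ls; mkdir -p pics; python3 - <<'E'
from station import monitor, cams, bot, finder
import cv2, numpy as np
np.set_printoptions(precision=4,suppress=True)
for n in ["scene","top"]:
    im=cams.read_camera(n); cv2.imwrite(f"pics/{n}0.png",im[:,:,::-1])
    c=cams.get_calibration(n); print(n,c["fx"],c["cx"],c["cy"],c["extrinsics"])
    for t in ["machine","foot_top","flat_a_mid","taper_mid","board","risers"]:
        print(t,[(np.round(d["location"],1),round(d["confidence"],2)) for d in finder.place_of(n,t)][:4])
o=monitor.get_obs(); print(o["t"],o["eef_pos"],o["tool_rot"],o["contact_force"])
E
```

```text
pics
scene 520.3986302145751 276.52622201718253 215.19784511750922 [[ 0.0717  0.9974 -0.006  -0.0487]
 [ 0.6559 -0.0517 -0.7531 -0.3057]
 [-0.7514  0.0501 -0.6579  1.9327]
 [ 0.      0.      0.      1.    ]]
machine [(array([237.1, 254.7]), 0.98)]
foot_top [(array([281.5, 221.1]), 0.69)]
flat_a_mid [(array([366.3, 192.9]), 0.68)]
taper_mid [(array([444.3, 258.2]), 0.97), (array([384.3, 225.8]), 0.61), (array([403.9, 281.6]), 0.56)]
board [(array([411.6, 184.9]), 0.46)]
risers []
top 399.22947164292344 278.8867314108881 217.25389066338357 [[ 0.0085 -0.9998  0.0196 -0.0099]
 [-0.9938 -0.0107 -0.1111  0.5412]
 [ 0.1113 -0.0185 -0.9936  1.1483]
 [ 0.      0.      0.      1.    ]]
machine [(array([317.1, 196.7]), 0.65)]
foot_top [(array([268.6, 220.4]), 0.59)]
flat_a_mid [(array([172. , 254.1]), 0.97)]
taper_mid [(array([119.5, 171.2]), 0.91), (array([168.9, 148.8]), 0.8), (array([168.8, 201.3]), 0.55)]
board [(array([183. , 227.9]), 0.92)]
risers []
0.7 [0.2148 0.6399 0.2313] [-0.      0.1612  0.9869  0.    ] [-0.0721 -0.2959 -0.5042]
```

View pics/scene0.png

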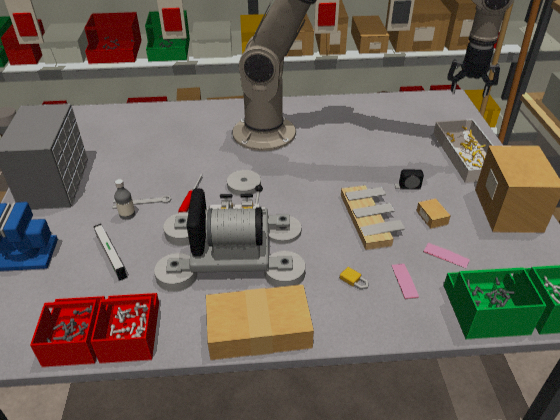

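View pics/top0.png

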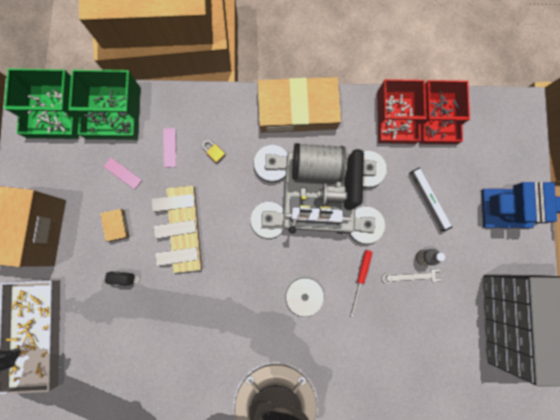

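The packers and taper lie on the board in the top view at (174,201), (174,229) and (177,257). The pink look-alikes are at (123,172) and (169,147). The loose foot, nearest the robot on its left, is at (268,219), and the spare pad is at (305,297). Next I turn these pixels into positions.

```bash
cat > h.py <<'E'
from station import monitor, cams, bot, finder
import cv2, numpy as np
from scipy.spatial.transform import Rotation as R
np.set_printoptions(precision=4,suppress=True)
def ray(c,uv):
    E=c["extrinsics"]; E=np.array(E); d=np.array([(uv[0]-c["cx"])/c["fx"],(uv[1]-c["cy"])/c["fy"],1.])
    return -E[:3,:3].T@E[:3,3], E[:3,:3].T@d
def onz(c,uv,z):
    o,d=ray(c,uv); return o+d*(z-o[2])/d[2]
def proj(c,p):
    q=np.array(c["extrinsics"])@np.r_[p,1]; return np.array([c["fx"]*q[0]/q[2]+c["cx"],c["fy"]*q[1]/q[2]+c["cy"]])
def tool():
    o=monitor.get_obs(); r=o["tool_rot"]; return np.array(o["eef_pos"]),R.from_quat([r[1],r[2],r[3],r[0]]),o
def move(p,yaw=None):
    """jog numbers to reach world p with tool down, jaw(y) axis at world angle yaw"""
    e,r,o=tool(); s=r.inv().apply(np.array(p)-e)/.2
    w=np.zeros(3)
    if yaw is not None:
        best=None
        for k in (0,np.pi):
            y=np.array([np.cos(yaw+k),np.sin(yaw+k),0]); z=np.array([0,0,-1.]); x=np.cross(y,z)
            v=(r.inv()*R.from_matrix(np.c_[x,y,z])).as_rotvec()/np.pi
            if best is None or np.linalg.norm(v)<np.linalg.norm(best): best=v
        w=best
    print("jog",s,"rot",w)
E
python3 - <<'E'
from h import *
T=cams.get_calibration("top");S=cams.get_calibration("scene");W=cams.get_calibration("wrist")
for n,uv,z in [("far",(168.8,201.3),.033),("mid",(172,229),.033),("near",(172,254.1),.033),("foot",(268.6,220.4),.048),("machine",(317.1,196.7),0),("board",(183,227.9),0),
 ("tail far",(153,204),.033),("tail mid",(155,232),.033),("tail near",(157,259),.033)]:
    print(n,onz(T,uv,z))
for n,uv,z in [("far",(384.3,225.8),.033),("near",(366.3,192.9),.033),("foot",(281.5,221.1),.048),("machine",(237.1,254.7),0),("board",(411,185),0)]: print("S",n,onz(S,uv,z))
p,r,o=tool(); print(r.as_matrix()); print(o["q"])
E=np.array(W["extrinsics"]); C=-E[:3,:3].T@E[:3,3]; print("wrist cam in tool",r.inv().apply(C-p),"\n",(E[:3,:3]@r.as_matrix()),W["fx"])
E
```

```text
far [0.5847 0.3198 0.033 ]
mid [0.5031 0.3073 0.033 ]
near [0.4301 0.3045 0.033 ]
foot [0.5298 0.0255 0.048 ]
machine [ 0.609  -0.1213  0.    ]
board [0.5094 0.2827 0.    ]
tail far [0.5762 0.3656 0.033 ]
tail mid [0.4938 0.3563 0.033 ]
tail near [0.4156 0.3472 0.033 ]
S far [0.5754 0.3179 0.033 ]
S near [0.4222 0.2968 0.033 ]
S foot [0.5488 0.0239 0.048 ]
S machine [ 0.6262 -0.1069  0.    ]
S board [0.3528 0.4614 0.    ]
[[-0.948   0.3181 -0.    ]
 [ 0.3181  0.948   0.    ]
 [ 0.      0.     -1.    ]]
[-1.3551  0.477   0.0224  1.5554 -0.0115  1.1093 -0.0831]
wrist cam in tool [ 0.0785 -0.0005 -0.1422] 
 [[ 0.0001  1.     -0.0006]
 [-0.9514 -0.0001 -0.3079]
 [-0.3079  0.0006  0.9514]] 351.32375358170736
```

```bash
python3 - <<'E'
from h import *
move((.36,.5,.23),np.radians(38)); move((.5,.34,.2),np.radians(6))
E
```

```text
jog [-0.9111 -0.4323  0.0065] rot [ 0.     -0.      0.1858]
jog [-1.8292 -0.9681  0.1564] rot [ 0.     -0.      0.3636]
```

Call:
jog_arm:
  plan:
    - {"x": -0.9, "y": -0.43, "z": 0, "wz": 0.186}
    - {"x": -0.9, "y": -0.43, "z": 0, "wz": 0.186}
    - {"x": -0.9, "y": -0.43, "z": 0, "wz": 0.186}
    - {"x": -0.9, "y": -0.43, "z": 0, "wz": 0.186}
    - {"x": -0.9, "y": -0.43, "z": 0, "wz": 0.186}
    - {"x": -0.9, "y": -0.43, "z": 0, "wz": 0.186}

```text
invalid input at $.plan[0]: expected keys x, y, z, wx, wy, wz
```

```bash
python3 - <<'E'
from h import *
print(tool()[0],tool()[2]["t"]); move((.5,.34,.2),np.radians(6))
E
```

```text
[0.2148 0.6399 0.2313] 0.7
jog [-1.8292 -0.9681  0.1564] rot [ 0.     -0.      0.3636]
```

Call:
jog_arm:
  plan:
    - {"x": -0.9, "y": -0.43, "z": 0, "wx": 0, "wy": 0, "wz": 0.186}
    - {"x": -0.9, "y": -0.43, "z": 0, "wx": 0, "wy": 0, "wz": 0.186}
    - {"x": -0.9, "y": -0.43, "z": 0, "wx": 0, "wy": 0, "wz": 0.186}
    - {"x": -0.9, "y": -0.43, "z": 0, "wx": 0, "wy": 0, "wz": 0.186}
    - {"x": -0.9, "y": -0.43, "z": 0, "wx": 0, "wy": 0, "wz": 0.186}
    - {"x": -0.9, "y": -0.43, "z": 0, "wx": 0, "wy": 0, "wz": 0.186}

```text
t: 1.2
eef_pos: [0.3657, 0.4942, 0.2319]
tool_rot: [0.002, 0.446, 0.895, -0.0]
contact_force: [0.4, -1.1, -0.1]
gripper_width: 0.997
```

```bash
python3 - <<'E'
from h import *
print(tool()[0],tool()[2]["t"]); move((.5,.34,.2),np.radians(6))
E
```

```text
[0.3657 0.4942 0.2319] 1.2
jog [-1.0192  0.0712  0.1644] rot [0.0009 0.0013 0.1725]
```

Call:
jog_arm:
  plan:
    - {"x": -1, "y": 0.07, "z": 0.16, "wx": 0, "wy": 0, "wz": 0.172}
    - {"x": -1, "y": 0.07, "z": 0.16, "wx": 0, "wy": 0, "wz": 0.172}
    - {"x": -1, "y": 0.07, "z": 0.16, "wx": 0, "wy": 0, "wz": 0.172}
    - {"x": -1, "y": 0.07, "z": 0.16, "wx": 0, "wy": 0, "wz": 0.172}
    - {"x": -1, "y": 0.07, "z": 0.16, "wx": 0, "wy": 0, "wz": 0.172}
    - {"x": -1, "y": 0.07, "z": 0.16, "wx": 0, "wy": 0, "wz": 0.172}
    - {"x": -1, "y": 0.07, "z": 0.16, "wx": 0, "wy": 0, "wz": 0.172}

```text
t: 1.78
eef_pos: [0.4997, 0.3395, 0.2007]
tool_rot: [0.003, 0.671, 0.742, -0.0]
contact_force: [-0.5, 0.3, 0.4]
gripper_width: 1.003
```

```bash
python3 - <<'E'
from h import *
c=cams.get_calibration("wrist"); print(tool()[0]); im=cams.read_camera("wrist"); cv2.imwrite("pics/w1.png",im[:,:,::-1])
for t in ["flat_a_mid","taper_mid","foot_top"]:
    for d in finder.place_of("wrist",t)[:4]: print(t,d["confidence"],d["location"],onz(c,d["location"],.033))
    
E
```

```text
[0.4997 0.3395 0.2007]
flat_a_mid 0.6 [182.7, 222.7] [0.4231 0.2916 0.033 ]
taper_mid 0.73 [515.4, 205.9] [0.7306 0.339  0.033 ]
taper_mid 0.73 [481.8, 48.8] [0.6606 0.4669 0.033 ]
taper_mid 0.62 [352.6, 222.0] [0.5823 0.3081 0.033 ]
```

View pics/w1.png

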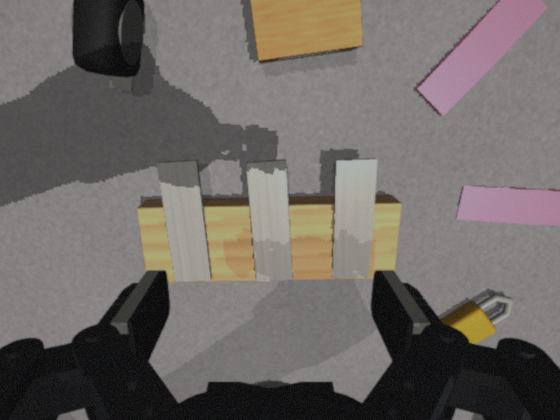

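The wrist view shows three grey bars on the board, with tails at about (178,162), (267,161) and (356,159). The finder names the right one as the taper and the left one as flat. Pink look-alikes are at (480,50) and (510,205). I'll confirm with an enlarged crop.

```bash
python3 - <<'E'
from h import *
im=cv2.imread("pics/w1.png")[150:290,135:405]
g=cv2.convertScaleAbs(im,alpha=1.2); cv2.imwrite("pics/w1c.png",cv2.resize(g,None,fx=2.9,fy=2.9,interpolation=cv2.INTER_CUBIC))
c=cams.get_calibration("wrist")
for n,t,s in [("L",(178.5,162),(191,281)),("M",(267,161),(272,280.5)),("R",(356,159),(353,278))]:
    a=onz(c,t,.036); b=onz(c,s,.036 if n!="R" else .0315); d=a-b; print(n,a,b,np.linalg.norm(d),np.degrees(np.arctan2(-d[0],d[1])))
for z in (0,.033): print(z,[onz(c,p,z) for p in [(140,206),(400,200)]])
E
```

```text
L [0.4147 0.3551 0.036 ] [0.4306 0.2374 0.036 ] 0.11879579230112725 7.673918184235161
M [0.4923 0.3646 0.036 ] [0.51   0.2466 0.036 ] 0.1193119551240557 8.555020640042535
R [0.5701 0.3749 0.036 ] [0.5906 0.2556 0.0315] 0.12121332893335983 9.750609396117941
0 [array([0.3684, 0.2971, 0.    ]), array([0.6325, 0.3325, 0.    ])]
0.033 [array([0.3799, 0.3092, 0.033 ]), array([0.6185, 0.3413, 0.033 ])]
```

View pics/w1c.png

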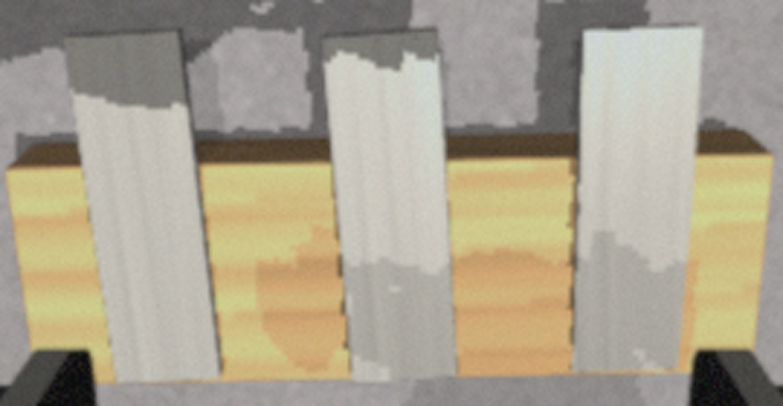

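The right bar is smooth, untextured, and its side face thins toward the nose, so it is the taper. The left and middle bars are the flat packers. Next I look at the foot.

```bash
python3 - <<'E'
from h import *
move((.535,.12,.19),np.radians(8))
E
```

```text
jog [-1.1403  0.0691  0.0573] rot [ 0.001   0.0007 -0.0094]
```

Call:
jog_arm:
  plan:
    - {"x": -1, "y": 0.07, "z": 0.06, "wx": 0, "wy": 0, "wz": -0.009}
    - {"x": -1, "y": 0.07, "z": 0.06, "wx": 0, "wy": 0, "wz": -0.009}
    - {"x": -1, "y": 0.07, "z": 0.06, "wx": 0, "wy": 0, "wz": -0.009}
    - {"x": -1, "y": 0.07, "z": 0.06, "wx": 0, "wy": 0, "wz": -0.009}
    - {"x": -1, "y": 0.07, "z": 0.06, "wx": 0, "wy": 0, "wz": -0.009}
    - {"x": -1, "y": 0.07, "z": 0.06, "wx": 0, "wy": 0, "wz": -0.009}
  hand: -1

```text
t: 2.48
eef_pos: [0.5327, 0.1413, 0.1898]
tool_rot: [0.003, 0.659, 0.752, -0.0]
contact_force: [0.6, -0.8, 0.9]
gripper_width: 0.148
```

```bash
python3 - <<'E'
from h import *
c=cams.get_calibration("wrist"); print(tool()[0]); im=cams.read_camera("wrist"); cv2.imwrite("pics/w2.png",im[:,:,::-1])
for d in finder.place_of("wrist","foot_top")[:3]: print(d["confidence"],d["location"],onz(c,d["location"],.048))
for d in finder.place_of("wrist","machine")[:3]: print(d["confidence"],d["location"],onz(c,d["location"],.0))
E
```

```text
[0.5327 0.1413 0.1898]
0.74 [258.8, 304.1] [0.5378 0.0294 0.048 ]
0.57 [256.9, 303.2] [ 0.5383 -0.0019  0.    ]
```

View pics/w2.png

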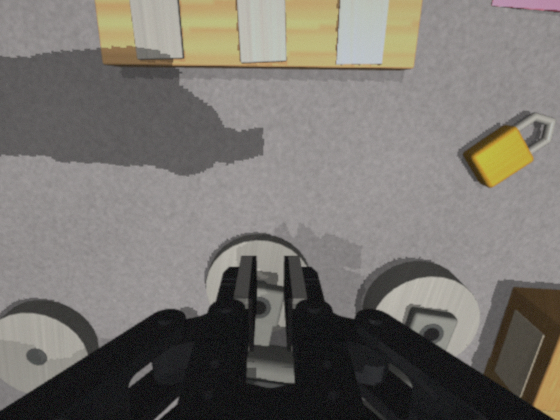

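```bash
python3 - <<'E'
from h import *
c=cams.get_calibration("wrist")
a=onz(c,(259.5,307.5),.048);b=onz(c,(432,334),.048);print(a,b,np.linalg.norm(b-a),np.degrees(np.arctan2(b[1]-a[1],b[0]-a[0])))
im=cv2.imread("pics/w2.png"); cv2.imwrite("pics/w2c.png",cv2.resize(im[225:400,195:495],None,fx=2.6,fy=2.6,interpolation=cv2.INTER_CUBIC))
E
```

```text
[0.539  0.0355 0.048 ] [0.7079 0.029  0.048 ] 0.16895820322829905 -2.20440266331347
```

View pics/w2c.png

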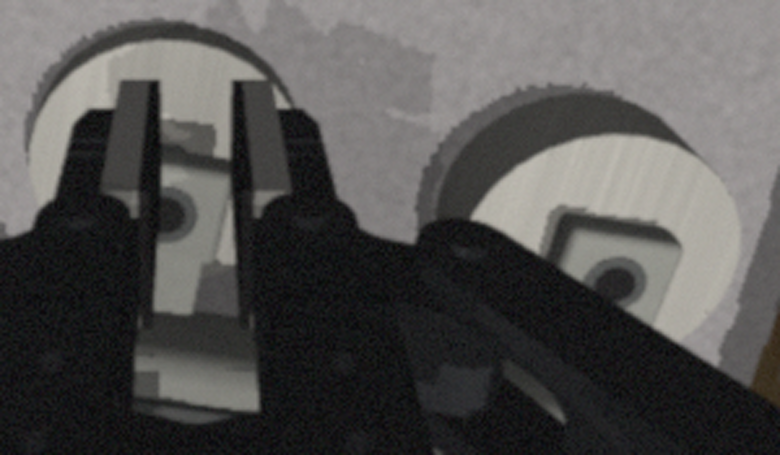

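```bash
python3 - <<'E'
from h import *
c=cams.get_calibration("wrist")
for n,uv,z in [("hole",(261.2,306.9),.048),("edge",(270,284.6),.048),("rim hi",(258.5,240.4),.0235),("rim lo",(258.5,240.4),.0175),("FLhole",(430.8,333.5),.048),("FLedge",(433.8,312),.048)]: print(n,onz(c,uv,z))
a=cv2.imread("pics/top0.png")[180:255,230:330]; b=cv2.imread("pics/scene0.png")[195:260,225:325]
r=lambda i:cv2.resize(i,(600,int(i.shape[0]*600/i.shape[1])),interpolation=cv2.INTER_CUBIC)
o=np.vstack([r(a),r(b)])[:,:]; cv2.imwrite("pics/ts.png",cv2.resize(o,None,fx=.7,fy=.7)); print(o.shape)
E
```

```text
hole [0.5405 0.0363 0.048 ]
edge [0.5454 0.0609 0.048 ]
rim hi [0.5299 0.0923 0.0235]
rim lo [0.5301 0.0897 0.0175]
FLhole [0.7066 0.0294 0.048 ]
FLedge [0.7026 0.0532 0.048 ]
(840, 600, 3)
```

View pics/ts.png

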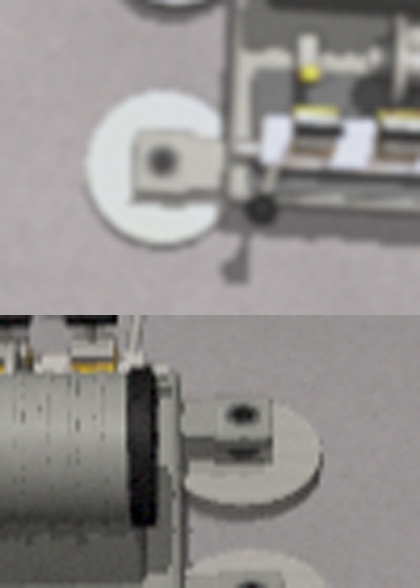

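```bash
python3 - <<'E'
from h import *
p,r,o=tool(); print(p,o["t"],o["joint_vel"],o["gripper_width"],o["contact_force"])
c=cams.get_calibration("wrist"); im=cams.read_camera("wrist"); cv2.imwrite("pics/w3.png",im[:,:,::-1])
old=cv2.imread("pics/w2.png"); new=im[:,:,::-1]
print("shift",cv2.phaseCorrelate(np.float32(cv2.cvtColor(old[0:220],cv2.COLOR_BGR2GRAY)),np.float32(cv2.cvtColor(np.ascontiguousarray(new[0:220]),cv2.COLOR_BGR2GRAY))))
T=cams.get_calibration("top");S=cams.get_calibration("scene")
print(onz(T,(268.6,218.3),.048),onz(S,(282.9,218.3),.048))
# board edge near side bottom nose points check: packer noses in this view vs earlier .0.4306,.2374 ; .51,.2466 ; .5906,.2556
for q in [(.4306,.2374,.036),(.51,.2466,.036),(.5906,.2556,.0315)]: print(proj(c,np.array(q)))
for d in finder.place_of("wrist","foot_top")[:2]: print(d["confidence"],d["location"],onz(c,d["location"],.048))
E
```

```text
[0.5318 0.1499 0.1896] 2.6333 [-0.02    0.0057 -0.0185 -0.0082  0.0016 -0.0006 -0.0002] -0.002488857394798388 [-0.244   0.8947 -0.3429]
shift ((0.5314166912512519, 0.7797953388895706), 0.3189221356238848)
[0.5359 0.0255 0.048 ] [0.5371 0.0289 0.048 ]
[156.1062  61.0645]
[258.5834  63.9303]
[360.3597  67.6454]
```

```bash
python3 - <<'E'
from h import *
p,r,o=tool(); print(p,o["t"],o["eef_pos"])
c=cams.get_calibration("wrist")
a=cv2.imread("pics/w2.png");b=cv2.imread("pics/w3.png")
for n,(u,v),z in [("FL",(430.8,333.5),.048),("noseM",(262,62),.036),("noseR",(360,64),.0315),("padlock",(497,155),.02),("rim",(225,250),.02)]:
    t=a[int(v)-12:int(v)+13,int(u)-12:int(u)+13]; m=cv2.matchTemplate(b,t,cv2.TM_CCOEFF_NORMED); _,s,_,l=cv2.minMaxLoc(m)
    q=(l[0]+12+u%1,l[1]+12+v%1); print(n,s,q,onz(c,q,z))
E
```

```text
[0.5317 0.1508 0.1895] 2.7333 [0.5317 0.1508 0.1895]
FL 0.9445078372955322 (428.8, 341.5) [0.7072 0.0214 0.048 ]
noseM 0.9798737168312073 (273, 74) [0.5219 0.2417 0.036 ]
noseR 0.9842125773429871 (359, 77) [0.5907 0.2495 0.0315]
padlock 0.9776721000671387 (492, 169) [0.7298 0.1909 0.02  ]
rim 0.9863767027854919 (223, 259) [0.4982 0.0671 0.02  ]
```

View pics/w3.png

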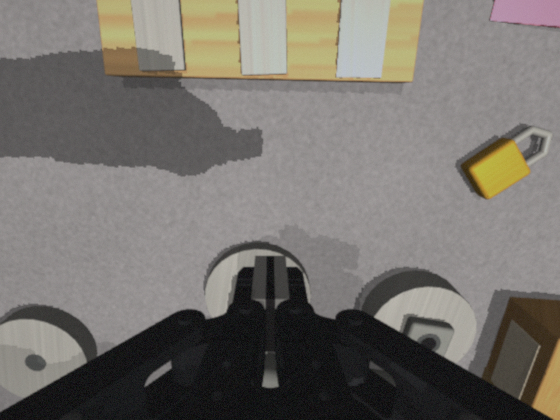

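After settling, w3 shows the loose pad's rim at (258,249), the far-left foot hole at (429,341) and the packer noses near rows 73–77. So the earlier wrist readings were about 8 mm high in y because the arm was still moving. Corrected, the foot is at about (0.538, 0.0275) with the machine yaw at about −2°. I'll take the middle packer first.

```bash
python3 - <<'E'
from h import *
move((.494,.347,.08),np.radians(8.3));move((.494,.347,.017),np.radians(8.3))
E
```

```text
jog [ 0.9986 -0.0487  0.5463] rot [ 0.0011  0.0003 -0.0007]
jog [ 0.9989 -0.0497  0.8613] rot [ 0.0011  0.0003 -0.0007]
```

Call:
jog_arm:
  plan:
    - {"x": 0.999, "y": -0.049, "z": 0.3, "wx": 0, "wy": 0, "wz": 0}
    - {"x": 0.999, "y": -0.049, "z": 0.4, "wx": 0, "wy": 0, "wz": 0}
    - {"x": 0.999, "y": -0.049, "z": 0.546, "wx": 0, "wy": 0, "wz": 0}
    - {"x": 0.999, "y": -0.049, "z": 0.546, "wx": 0, "wy": 0, "wz": 0}
    - {"x": 0.999, "y": -0.049, "z": 0.546, "wx": 0, "wy": 0, "wz": 0}
    - {"x": 0.999, "y": -0.049, "z": 0.546, "wx": 0, "wy": 0, "wz": 0}
    - {"x": 0.999, "y": -0.049, "z": 0.546, "wx": 0, "wy": 0, "wz": 0}
    - {"x": 0.999, "y": -0.049, "z": 0.546, "wx": 0, "wy": 0, "wz": 0}
    - {"x": 0.999, "y": -0.049, "z": 0.546, "wx": 0, "wy": 0, "wz": 0}
  hand: 0.4

```text
t: 3.48
eef_pos: [0.4938, 0.3475, 0.0802]
tool_rot: [0.002, 0.654, 0.756, 0.001]
contact_force: [0.2, -0.5, 0.7]
gripper_width: 0.699
```

```bash
python3 - <<'E'
from h import *
p,r,o=tool();print(p,o["gripper_width"],o["joint_vel"]);c=cams.get_calibration("wrist"); im=cams.read_camera("wrist"); cv2.imwrite("pics/w4.png",im[:,:,::-1]); print(tool()[0])
move((.494,.347,.017),np.radians(8.3))
E
```

```text
[0.4938 0.3475 0.0802] 0.6992102443212128 [ 0.0225 -0.0204  0.0234  0.0043 -0.0001 -0.0005  0.0021]
[0.4944 0.3468 0.0807]
jog [ 0.0018 -0.0031  0.3184] rot [ 0.0014  0.0003 -0.0007]
```

View pics/w4.png

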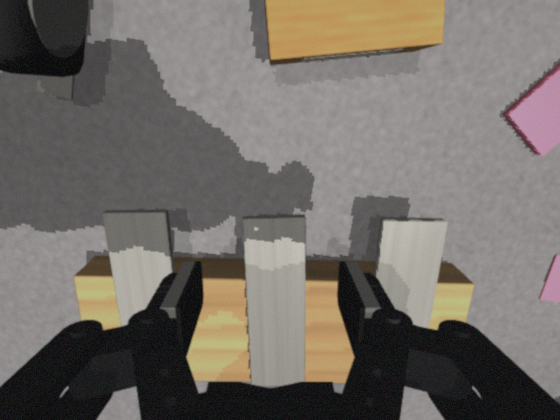

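w4 shows the middle packer's tail at (275,217) between the open fingers. The left tail is at (137,212) and the right one at (413,219).

```bash
python3 - <<'E'
from h import *
c=cams.get_calibration("wrist")
for n,t,z in [("L",(137,211.5),.036),("M",(275,217),.036),("R",(413,219.5),.037),("Mnose",(278,384),.036),("Rhand",(443,221),.037)]: print(n,onz(c,t,z))
for t in ["flat_a_mid","taper_mid"]:
    for d in finder.place_of("wrist",t)[:4]: print(t,d["confidence"],d["location"])
    for d in finder.find_in("wrist",t)[:4]: print(t,d["confidence"],d["bbox"])
for t in ["flat_a_mid","taper_mid"]:
    for n in ("top","scene"):
        if t=="flat_a_mid": cams.read_camera(n)
        for d in finder.find_in(n,t)[:4]: print(n,t,d["confidence"],d["bbox"])
E
```

```text
L [0.419  0.3503 0.036 ]
M [0.4961 0.3579 0.036 ]
R [0.5734 0.3677 0.037 ]
Mnose [0.5155 0.2407 0.036 ]
Rhand [0.5905 0.3692 0.037 ]
flat_a_mid 0.69 [145.6, 304.4]
flat_a_mid 0.72 [102.2, 211.8, 70.0, 117.7]
taper_mid 0.67 [399.8, 311.0]
taper_mid 0.87 [538.4, 255.8, 21.6, 48.7]
taper_mid 0.69 [502.5, 61.0, 57.5, 96.1]
taper_mid 0.57 [373.6, 218.0, 70.7, 108.4]
top flat_a_mid 0.69 [153.0, 246.4, 42.9, 21.4]
scene flat_a_mid 0.84 [347.2, 188.3, 39.0, 9.9]
top taper_mid 0.94 [161.9, 130.5, 15.2, 35.3]
top taper_mid 0.75 [153.8, 195.0, 41.1, 16.7]
top taper_mid 0.74 [102.2, 159.3, 38.7, 27.3]
scene taper_mid 0.82 [392.5, 265.8, 26.8, 32.1]
scene taper_mid 0.81 [421.8, 242.8, 45.8, 25.2]
scene taper_mid 0.68 [363.8, 217.3, 39.8, 17.9]
```

Call:
jog_arm:
  plan:
    - {"x": 0, "y": 0.014, "z": 0.16, "wx": 0, "wy": 0, "wz": -0.003}
    - {"x": 0, "y": 0.014, "z": 0.3, "wx": 0, "wy": 0, "wz": -0.003}
    - {"x": 0, "y": 0.014, "z": 0.318, "wx": 0, "wy": 0, "wz": -0.003}
    - {"x": 0, "y": 0.014, "z": 0.318, "wx": 0, "wy": 0, "wz": -0.003}

```text
t: 4.37
eef_pos: [0.4957, 0.3463, 0.0151]
tool_rot: [0.001, 0.651, 0.759, -0.001]
contact_force: [-0.7, -0.2, 0.6]
gripper_width: 0.703
```

Call:
jog_arm:
  plan:
    - {"x": 0, "y": 0, "z": 0, "wx": 0, "wy": 0, "wz": 0}
    - {"x": 0, "y": 0, "z": 0, "wx": 0, "wy": 0, "wz": 0}
    - {"x": 0, "y": 0, "z": 0, "wx": 0, "wy": 0, "wz": 0}
    - {"x": 0, "y": 0, "z": 0, "wx": 0, "wy": 0, "wz": 0}
    - {"x": 0, "y": 0, "z": 0, "wx": 0, "wy": 0, "wz": 0}
    - {"x": 0, "y": 0, "z": 0, "wx": 0, "wy": 0, "wz": 0}
  hand: -1
  grip_force: 80

```text
t: 4.87
eef_pos: [0.4965, 0.3468, 0.0162]
tool_rot: [0.001, 0.651, 0.759, -0.0]
contact_force: [0.0, -0.2, 5.1]
gripper_width: 0.397
```

```bash
python3 - <<'E'
from h import *
p,r,o=tool();print(p,o["gripper_width"],o["contact_force"],o["torque"],r.as_matrix())
move((.4975,.346,.07),np.radians(8.8))
E
```

```text
[0.4965 0.3468 0.0162] 0.3965821483979136 [ 0.0369 -0.2472  5.1372] [-0.2694 -0.0187 -0.0471] [[-0.1512  0.9885  0.0019]
 [ 0.9885  0.1512 -0.0018]
 [-0.0021  0.0016 -1.    ]]
jog [-0.0051  0.0048 -0.2692] rot [ 0.0005  0.0007 -0.0006]
```

```bash
python3 - <<'E'
from h import *
move((.5437,.1763,.035),np.radians(-2.2))
E
```

```text
jog [-0.8784  0.1046 -0.0922] rot [0.0006 0.0006 0.0605]
```

Call:
jog_arm:
  plan:
    - {"x": 0, "y": 0, "z": -0.15, "wx": 0, "wy": 0, "wz": 0}
    - {"x": 0, "y": 0, "z": -0.2, "wx": 0, "wy": 0, "wz": 0}
    - {"x": -0.18, "y": 0.02, "z": -0.2, "wx": 0, "wy": 0, "wz": 0.015}
    - {"x": -0.36, "y": 0.04, "z": -0.2, "wx": 0, "wy": 0, "wz": 0.03}
    - {"x": -0.54, "y": 0.06, "z": -0.2, "wx": 0, "wy": 0, "wz": 0.045}
    - {"x": -0.7, "y": 0.09, "z": -0.18, "wx": 0, "wy": 0, "wz": 0.06}
    - {"x": -0.8, "y": 0.105, "z": -0.15, "wx": 0, "wy": 0, "wz": 0.06}
    - {"x": -0.85, "y": 0.105, "z": -0.12, "wx": 0, "wy": 0, "wz": 0.06}
    - {"x": -0.878, "y": 0.105, "z": -0.092, "wx": 0, "wy": 0, "wz": 0.06}
    - {"x": -0.878, "y": 0.105, "z": -0.092, "wx": 0, "wy": 0, "wz": 0.06}
    - {"x": -0.878, "y": 0.105, "z": -0.092, "wx": 0, "wy": 0, "wz": 0.06}
    - {"x": -0.878, "y": 0.105, "z": -0.092, "wx": 0, "wy": 0, "wz": 0.06}

```text
t: 5.87
eef_pos: [0.5434, 0.1787, 0.0349]
tool_rot: [0.001, 0.719, 0.695, 0.0]
contact_force: [-0.0, -0.5, -2.4]
gripper_width: 0.4
```

```bash
python3 - <<'E'
from h import *
p,r,o=tool();print(p,o["gripper_width"],o["contact_force"],o["torque"]); 
c=cams.get_calibration("wrist"); im=cams.read_camera("wrist"); cv2.imwrite("pics/w5.png",im[:,:,::-1])
p,r,o=tool();print(p,o["contact_force"])
move((.5437,.1763,.0125),np.radians(-2.2))
E
```

```text
[0.5434 0.1787 0.0349] 0.39975750406901917 [-0.0018 -0.4718 -2.4349] [ 0.1305 -0.0377 -0.0177]
[0.5435 0.1786 0.0351] [ 0.4942  0.9992 -2.9292]
jog [-0.0115  0.0011  0.1128] rot [0.0007 0.0002 0.0014]
```

View pics/w5.png

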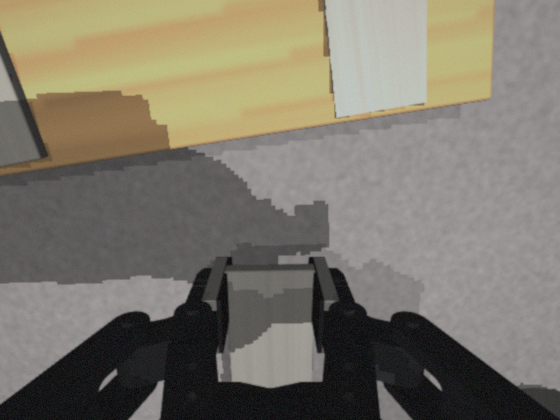

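w5 shows the packer square between the pads, its tail at row 268. The board's right-hand bar shows almost no side face at its nose, while the left one has a thick dark side, so the right one is the taper. Next I lower the packer near the pad.

Call:
jog_arm:
  plan:
    - {"x": -0.04, "y": 0, "z": 0.05, "wx": 0, "wy": 0, "wz": 0.001}
    - {"x": -0.04, "y": 0, "z": 0.09, "wx": 0, "wy": 0, "wz": 0.001}
    - {"x": -0.04, "y": 0, "z": 0.112, "wx": 0, "wy": 0, "wz": 0.001}
    - {"x": -0.04, "y": 0, "z": 0.112, "wx": 0, "wy": 0, "wz": 0.001}
    - {"x": -0.04, "y": 0, "z": 0.112, "wx": 0, "wy": 0, "wz": 0.001}

```text
t: 6.33
eef_pos: [0.5429, 0.1706, 0.012]
tool_rot: [0.001, 0.72, 0.694, -0.0]
contact_force: [0.2, 0.7, -1.3]
gripper_width: 0.395
```

Call:
jog_arm:
  plan:
    - {"x": 0, "y": 0, "z": 0.01, "wx": 0, "wy": 0, "wz": 0}
    - {"x": 0, "y": 0, "z": 0.015, "wx": 0, "wy": 0, "wz": 0}
    - {"x": 0, "y": 0, "z": 0.015, "wx": 0, "wy": 0, "wz": 0}

```text
t: 6.58
eef_pos: [0.5429, 0.1706, 0.009]
tool_rot: [0.001, 0.72, 0.694, -0.0]
contact_force: [0.2, -0.5, -2.2]
gripper_width: 0.395
```

Call:
jog_arm:
  plan:
    - {"x": 0, "y": 0, "z": 0.01, "wx": 0, "wy": 0, "wz": 0}
    - {"x": 0, "y": 0, "z": 0.01, "wx": 0, "wy": 0, "wz": 0}
    - {"x": 0, "y": 0, "z": 0.01, "wx": 0, "wy": 0, "wz": 0}

```text
t: 6.83
eef_pos: [0.5428, 0.1706, 0.0069]
tool_rot: [0.001, 0.72, 0.694, -0.0]
contact_force: [0.6, -0.4, -2.4]
gripper_width: 0.398
```

Call:
jog_arm:
  plan:
    - {"x": 0, "y": 0, "z": 0.006, "wx": 0, "wy": 0, "wz": 0}
    - {"x": 0, "y": 0, "z": 0.006, "wx": 0, "wy": 0, "wz": 0}
    - {"x": 0, "y": 0, "z": 0.006, "wx": 0, "wy": 0, "wz": 0}

```text
t: 7.08
eef_pos: [0.5428, 0.1706, 0.0057]
tool_rot: [0.001, 0.72, 0.694, -0.0]
contact_force: [-0.7, -0.2, -1.8]
gripper_width: 0.397
```

Call:
jog_arm:
  plan:
    - {"x": 0, "y": 0, "z": 0.005, "wx": 0, "wy": 0, "wz": 0}
    - {"x": 0, "y": 0, "z": 0.005, "wx": 0, "wy": 0, "wz": 0}
    - {"x": 0, "y": 0, "z": 0.005, "wx": 0, "wy": 0, "wz": 0}

```text
t: 7.33
eef_pos: [0.5428, 0.1706, 0.0046]
tool_rot: [0.001, 0.72, 0.694, -0.0]
contact_force: [-0.4, 0.4, -0.8]
gripper_width: 0.4
```

Call:
jog_arm:
  plan:
    - {"x": 0, "y": 0, "z": 0.005, "wx": 0, "wy": 0, "wz": 0}
    - {"x": 0, "y": 0, "z": 0.005, "wx": 0, "wy": 0, "wz": 0}
    - {"x": 0, "y": 0, "z": 0.005, "wx": 0, "wy": 0, "wz": 0}

```text
t: 7.58
eef_pos: [0.5428, 0.1706, 0.0036]
tool_rot: [0.001, 0.72, 0.694, -0.0]
contact_force: [0.5, 0.1, -2.0]
gripper_width: 0.397
```

Call:
jog_arm:
  plan:
    - {"x": 0, "y": 0, "z": 0.005, "wx": 0, "wy": 0, "wz": 0}
    - {"x": 0, "y": 0, "z": 0.005, "wx": 0, "wy": 0, "wz": 0}
    - {"x": 0, "y": 0, "z": 0.005, "wx": 0, "wy": 0, "wz": 0}

```text
t: 7.83
eef_pos: [0.5429, 0.1706, 0.0027]
tool_rot: [0.001, 0.72, 0.694, -0.0]
contact_force: [-0.7, 0.1, -0.3]
gripper_width: 0.396
```

```bash
python3 - <<'E'
from h import *
for k in range(3):
    im=cams.read_camera("scene"); p,r,o=tool();print(p,o["contact_force"],o["torque"])
cv2.imwrite("pics/s5.png",im[:,:,::-1])
S=cams.get_calibration("scene"); print([proj(S,np.array(q)) for q in [(.538,.0616,.02),(.542,.18,.02),(.54,.0825,.017)]])
E
```

```text
[0.5429 0.1706 0.0027] [-0.8425  0.6377 -1.1931] [-0.032   0.0731 -0.0278]
[0.5429 0.1707 0.0027] [-0.3758  0.3415 -0.2869] [-0.0359  0.0171 -0.0387]
[0.5429 0.1707 0.0027] [-1.1839  0.2615 -0.0994] [-0.0298  0.0876 -0.0233]
[array([294.0899, 225.1188]), array([334.5522, 223.9043]), array([301.2653, 225.9618])]
```

Torque and force show the nose resting on the pad with the packer's underside near 17 mm. That makes the gap about 17 mm, so it needs two packers and the taper. I raise it 1.5 mm and slide it in.

Call:
jog_arm:
  plan:
    - {"x": 0, "y": 0, "z": -0.01, "wx": 0, "wy": 0, "wz": 0}
    - {"x": -0.05, "y": 0, "z": -0.01, "wx": 0, "wy": 0, "wz": 0}
    - {"x": -0.1, "y": 0, "z": -0.01, "wx": 0, "wy": 0, "wz": 0}
    - {"x": -0.15, "y": 0, "z": -0.01, "wx": 0, "wy": 0, "wz": 0}
    - {"x": -0.2, "y": 0, "z": -0.01, "wx": 0, "wy": 0, "wz": 0}
    - {"x": -0.25, "y": 0, "z": -0.01, "wx": 0, "wy": 0, "wz": 0}
    - {"x": -0.28, "y": 0, "z": -0.01, "wx": 0, "wy": 0, "wz": 0}
    - {"x": -0.31, "y": 0, "z": -0.01, "wx": 0, "wy": 0, "wz": 0}
    - {"x": -0.33, "y": 0, "z": -0.01, "wx": 0, "wy": 0, "wz": 0}
    - {"x": -0.33, "y": 0, "z": -0.01, "wx": 0, "wy": 0, "wz": 0}
    - {"x": -0.33, "y": 0, "z": -0.01, "wx": 0, "wy": 0, "wz": 0}

```text
t: 8.9
eef_pos: [0.5405, 0.1048, 0.0048]
tool_rot: [0.001, 0.72, 0.694, 0.0]
contact_force: [-0.1, 0.4, -1.6]
gripper_width: 0.395
```

```bash
python3 - <<'E'
from h import *
ims={n:cams.read_camera(n)[:,:,::-1] for n in ("scene","top")}
p,r,o=tool();print(p,o["contact_force"],o["torque"],o["t"])
a=ims["top"][185:255,220:320]; b=ims["scene"][190:260,260:360]
R_=lambda i:cv2.resize(i,(560,392),interpolation=cv2.INTER_CUBIC)
cv2.imwrite("pics/ins1.png",cv2.resize(np.vstack([R_(a),R_(b)]),None,fx=.76,fy=.76))
E
```

```text
[0.5405 0.1055 0.0048] [-0.9268  0.6149 -1.6506] [ 0.0709 -0.0324  0.0095] 9.0
```

View pics/ins1.png

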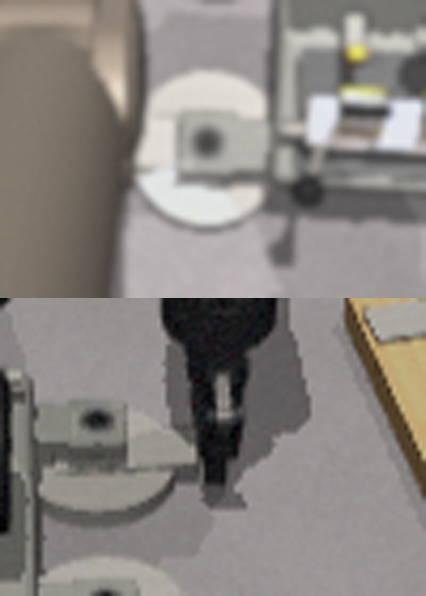

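The pictures show the packer running squarely under the foot. By the numbers its nose is about 11 mm past the foot's inner edge. I set it down and release.

Call:
jog_arm:
  plan:
    - {"x": 0, "y": 0, "z": 0.006, "wx": 0, "wy": 0, "wz": 0}
    - {"x": 0, "y": 0, "z": 0.011, "wx": 0, "wy": 0, "wz": 0}
    - {"x": 0, "y": 0, "z": 0.011, "wx": 0, "wy": 0, "wz": 0}
    - {"x": 0, "y": 0, "z": 0.011, "wx": 0, "wy": 0, "wz": 0}

```text
t: 9.33
eef_pos: [0.5407, 0.1062, 0.003]
tool_rot: [0.0, 0.719, 0.695, 0.001]
contact_force: [-1.2, 0.7, 4.6]
gripper_width: 0.397
```

Call:
jog_arm:
  plan:
    - {"x": 0, "y": 0, "z": 0, "wx": 0, "wy": 0, "wz": 0}
    - {"x": 0, "y": 0, "z": 0, "wx": 0, "wy": 0, "wz": 0}
    - {"x": 0, "y": 0, "z": 0, "wx": 0, "wy": 0, "wz": 0}
    - {"x": 0, "y": 0, "z": -0.03, "wx": 0, "wy": 0, "wz": 0}
    - {"x": 0, "y": 0, "z": -0.1, "wx": 0, "wy": 0, "wz": 0}
    - {"x": 0, "y": 0, "z": -0.3, "wx": 0, "wy": 0, "wz": 0}
    - {"x": 0, "y": 0, "z": -0.4, "wx": 0, "wy": 0, "wz": 0}
    - {"x": 0, "y": 0, "z": -0.4, "wx": 0, "wy": 0, "wz": 0}
    - {"x": 0, "y": 0, "z": -0.4, "wx": 0, "wy": 0, "wz": 0}
  hand: 0.4

```text
t: 10.08
eef_pos: [0.5415, 0.1065, 0.0844]
tool_rot: [0.001, 0.719, 0.695, 0.002]
contact_force: [0.4, -0.5, -0.3]
gripper_width: 0.7
```

```bash
python3 - <<'E'
from h import *
p,r,o=tool();print(p,o["contact_force"],o["gripper_width"])
# L packer: tail (.419,.3503); grasp 15 mm from tail
d=np.array([-np.sin(np.radians(8.8)),np.cos(np.radians(8.8))])
g=np.array([.419,.350])-.011*d; print(g)
move((*g,.08),np.radians(8.8)); move((*(g-[.02,.0]),.08),np.radians(8.8))
E
```

```text
[0.5415 0.1065 0.0844] [ 0.3701 -0.5017 -0.2994] 0.6997472844827272
[0.4207 0.3391]
jog [ 1.1411 -0.6448  0.021 ] rot [ 0.0013 -0.0003 -0.0601]
jog [ 1.1376 -0.7448  0.0206] rot [ 0.0013 -0.0003 -0.0601]
```

Packer 1 is released, with its nose at about −30 mm and its tail at about +90 mm relative to the foot. Packer 2 (the left one) gets gripped close to its tail so the fingers don't catch packer 1.

Call:
jog_arm:
  plan:
    - {"x": 0.2, "y": -0.1, "z": 0.02, "wx": 0, "wy": 0, "wz": -0.03}
    - {"x": 0.4, "y": -0.2, "z": 0.02, "wx": 0, "wy": 0, "wz": -0.06}
    - {"x": 0.6, "y": -0.35, "z": 0.02, "wx": 0, "wy": 0, "wz": -0.06}
    - {"x": 0.8, "y": -0.5, "z": 0.02, "wx": 0, "wy": 0, "wz": -0.06}
    - {"x": 1, "y": -0.65, "z": 0.02, "wx": 0, "wy": 0, "wz": -0.06}
    - {"x": 1, "y": -0.65, "z": 0.02, "wx": 0, "wy": 0, "wz": -0.06}

```text
t: 10.58
eef_pos: [0.4153, 0.3134, 0.0789]
tool_rot: [0.0, 0.65, 0.76, 0.001]
contact_force: [0.9, 0.6, -0.9]
gripper_width: 0.697
```

```bash
python3 - <<'E'
from h import *
print(tool()[0]); move((.4198,.3454,.017),np.radians(8.5))
E
```

```text
[0.4153 0.3134 0.0789]
jog [0.1545 0.0467 0.3095] rot [ 0.0005 -0.0001  0.0025]
```

Call:
jog_arm:
  plan:
    - {"x": 0.155, "y": 0.047, "z": 0.05, "wx": 0, "wy": 0, "wz": 0.002}
    - {"x": 0.155, "y": 0.047, "z": 0.05, "wx": 0, "wy": 0, "wz": 0.002}
    - {"x": 0.155, "y": 0.047, "z": 0.05, "wx": 0, "wy": 0, "wz": 0.002}
    - {"x": 0.155, "y": 0.047, "z": 0.05, "wx": 0, "wy": 0, "wz": 0.002}
    - {"x": 0.155, "y": 0.047, "z": 0.05, "wx": 0, "wy": 0, "wz": 0.002}

```text
t: 11.0
eef_pos: [0.42, 0.3437, 0.0683]
tool_rot: [0.001, 0.653, 0.757, -0.0]
contact_force: [-0.3, -0.6, -0.3]
gripper_width: 0.697
```

```bash
python3 - <<'E'
from h import *
print(tool()[0]); c=cams.get_calibration("wrist"); im=cams.read_camera("wrist"); cv2.imwrite("pics/w6.png",im[:,:,::-1]); print(tool()[0])
print(proj(c,np.array((.419,.3503,.036))))
# packer edges across row below tail
g=cv2.cvtColor(im,cv2.COLOR_RGB2GRAY); u=proj(c,np.array((.419,.3503,.036))).round().astype(int)
gr=cv2.GaussianBlur(g,(5,1),0).astype(int)
print("col",[int(x) for x in g[u[1]-16:u[1]+16,u[0]]])
print("row", u[0]-60,[int(x) for x in gr[u[1]+8,u[0]-60:u[0]+60:3]])
move((.4198,.3454,.017),np.radians(8.5))
E
```

```text
[0.42   0.3437 0.0683]
[0.4202 0.3437 0.0686]
[269.5567 232.1036]
col [99, 98, 97, 100, 98, 97, 101, 96, 90, 83, 82, 81, 72, 64, 71, 82, 105, 113, 113, 114, 114, 118, 113, 116, 116, 116, 116, 116, 117, 113, 115, 112]
row 210 [154, 157, 160, 155, 152, 121, 93, 95, 114, 118, 117, 118, 115, 114, 115, 117, 115, 113, 113, 116, 115, 115, 113, 113, 114, 117, 116, 119, 116, 116, 147, 152, 151, 153, 151, 151, 155, 154, 158, 159]
jog [ 0.0088 -0.0008  0.2579] rot [ 0.0003  0.0003 -0.0002]
```

Call:
jog_arm:
  plan:
    - {"x": 0.009, "y": -0.009, "z": 0.13, "wx": 0, "wy": 0, "wz": 0}
    - {"x": 0.009, "y": -0.009, "z": 0.24, "wx": 0, "wy": 0, "wz": 0}
    - {"x": 0.009, "y": -0.009, "z": 0.258, "wx": 0, "wy": 0, "wz": 0}
    - {"x": 0.009, "y": -0.009, "z": 0.258, "wx": 0, "wy": 0, "wz": 0}

```text
t: 11.38
eef_pos: [0.4178, 0.3433, 0.016]
tool_rot: [0.001, 0.654, 0.757, -0.002]
contact_force: [0.0, -0.2, -0.1]
gripper_width: 0.703
```

Call:
jog_arm:
  plan:
    - {"x": 0, "y": 0, "z": 0, "wx": 0, "wy": 0, "wz": 0}
    - {"x": 0, "y": 0, "z": 0, "wx": 0, "wy": 0, "wz": 0}
    - {"x": 0, "y": 0, "z": 0, "wx": 0, "wy": 0, "wz": 0}
    - {"x": 0, "y": 0, "z": 0, "wx": 0, "wy": 0, "wz": 0}
    - {"x": 0, "y": 0, "z": 0, "wx": 0, "wy": 0, "wz": 0}
    - {"x": 0, "y": 0, "z": 0, "wx": 0, "wy": 0, "wz": 0}
  hand: -1
  grip_force: 90

```text
t: 11.88
eef_pos: [0.4184, 0.3432, 0.0167]
tool_rot: [0.001, 0.654, 0.757, -0.001]
contact_force: [1.2, -1.3, 4.6]
gripper_width: 0.394
```

```bash
python3 - <<'E'
from h import *
p,r,o=tool();print(p,o["torque"])
ey=np.array([.038,.999]); F=np.array([.538,.0275])
t=F+ey*.149; print(t); move((*t,.035),np.radians(-2.2))
E
```

```text
[0.4184 0.3432 0.0167] [-0.6256 -0.1581  0.0277]
[0.5437 0.1764]
jog [-0.9167  0.4984 -0.0891] rot [0.     0.0009 0.0586]
```

Call:
jog_arm:
  plan:
    - {"x": 0, "y": 0, "z": -0.15, "wx": 0, "wy": 0, "wz": 0}
    - {"x": 0, "y": 0, "z": -0.2, "wx": 0, "wy": 0, "wz": 0}
    - {"x": -0.17, "y": 0.08, "z": -0.22, "wx": 0, "wy": 0, "wz": 0.015}
    - {"x": -0.34, "y": 0.16, "z": -0.22, "wx": 0, "wy": 0, "wz": 0.03}
    - {"x": -0.51, "y": 0.25, "z": -0.2, "wx": 0, "wy": 0, "wz": 0.045}
    - {"x": -0.66, "y": 0.35, "z": -0.18, "wx": 0, "wy": 0, "wz": 0.058}
    - {"x": -0.78, "y": 0.45, "z": -0.15, "wx": 0, "wy": 0, "wz": 0.058}
    - {"x": -0.86, "y": 0.498, "z": -0.12, "wx": 0, "wy": 0, "wz": 0.058}
    - {"x": -0.917, "y": 0.498, "z": -0.09, "wx": 0, "wy": 0, "wz": 0.058}
    - {"x": -0.917, "y": 0.498, "z": -0.09, "wx": 0, "wy": 0, "wz": 0.058}
    - {"x": -0.917, "y": 0.498, "z": -0.09, "wx": 0, "wy": 0, "wz": 0.058}
    - {"x": -0.917, "y": 0.498, "z": -0.09, "wx": 0, "wy": 0, "wz": 0.058}

```text
t: 12.88
eef_pos: [0.5424, 0.1782, 0.0351]
tool_rot: [0.0, 0.719, 0.695, -0.001]
contact_force: [0.8, 0.2, -0.9]
gripper_width: 0.396
```

```bash
python3 - <<'E'
from h import *
im=cams.read_camera("wrist"); cv2.imwrite("pics/w7.png",im[:,:,::-1])
p,r,o=tool();print(p,o["torque"],o["contact_force"])
ey=np.array([.038,.999]); F=np.array([.538,.0275])
t=F+ey*.145; move((*t,.0115),np.radians(-2.2)); t=F+ey*.103; move((*t,.0115),np.radians(-2.2))
E
```

```text
[0.5426 0.1785 0.0353] [ 0.1008 -0.0375 -0.0118] [ 0.9538  0.9714 -1.6824]
jog [-0.0302  0.0056  0.119 ] rot [-0.0001  0.0005  0.0014]
jog [-0.2402  0.0047  0.1193] rot [-0.0001  0.0005  0.0014]
```

Call:
jog_arm:
  plan:
    - {"x": -0.03, "y": 0.005, "z": 0.06, "wx": 0, "wy": 0, "wz": 0.001}
    - {"x": -0.03, "y": 0.005, "z": 0.1, "wx": 0, "wy": 0, "wz": 0.001}
    - {"x": -0.03, "y": 0.005, "z": 0.119, "wx": 0, "wy": 0, "wz": 0.001}
    - {"x": -0.03, "y": 0.005, "z": 0.119, "wx": 0, "wy": 0, "wz": 0.001}
    - {"x": -0.03, "y": 0.005, "z": 0.119, "wx": 0, "wy": 0, "wz": 0.001}

```text
t: 13.35
eef_pos: [0.5429, 0.1725, 0.011]
tool_rot: [0.0, 0.72, 0.694, -0.001]
contact_force: [-0.1, -0.8, -2.2]
gripper_width: 0.39
```

```bash
python3 - <<'E'
from h import *
im=cams.read_camera("scene"); cv2.imwrite("pics/s7.png",im[:,:,::-1])
p,r,o=tool();print(p,o["torque"],o["contact_force"])
ey=np.array([.038,.999]); F=np.array([.538,.0275])
t=F+ey*.103; move((*t,.0115),np.radians(-2.2))
E
```

```text
[0.5432 0.1725 0.0113] [ 0.1045  0.0531 -0.0108] [ 0.7333  0.5261 -1.1123]
jog [-0.2105  0.0012 -0.0004] rot [-0.0002  0.0006  0.0005]
```

Call:
jog_arm:
  plan:
    - {"x": -0.04, "y": 0, "z": 0, "wx": 0, "wy": 0, "wz": 0}
    - {"x": -0.08, "y": 0, "z": 0, "wx": 0, "wy": 0, "wz": 0}
    - {"x": -0.12, "y": 0, "z": 0, "wx": 0, "wy": 0, "wz": 0}
    - {"x": -0.16, "y": 0, "z": 0, "wx": 0, "wy": 0, "wz": 0}
    - {"x": -0.19, "y": 0, "z": 0, "wx": 0, "wy": 0, "wz": 0}
    - {"x": -0.21, "y": 0, "z": 0, "wx": 0, "wy": 0, "wz": 0}
    - {"x": -0.21, "y": 0, "z": 0, "wx": 0, "wy": 0, "wz": 0}

```text
t: 13.98
eef_pos: [0.5417, 0.1289, 0.0115]
tool_rot: [0.001, 0.721, 0.693, -0.001]
contact_force: [0.3, 0.2, -1.4]
gripper_width: 0.39
```

Call:
jog_arm:
  plan:
    - {"x": 0, "y": 0, "z": 0.006, "wx": 0, "wy": 0, "wz": 0}
    - {"x": 0, "y": 0, "z": 0.01, "wx": 0, "wy": 0, "wz": 0}
    - {"x": 0, "y": 0, "z": 0.01, "wx": 0, "wy": 0, "wz": 0}

```text
t: 14.23
eef_pos: [0.5419, 0.1291, 0.0096]
tool_rot: [0.001, 0.721, 0.693, -0.001]
contact_force: [-0.7, -0.8, 3.2]
gripper_width: 0.391
```

```bash
python3 - <<'E'
from h import *
im=cams.read_camera("scene"); cv2.imwrite("pics/s8.png",im[:,:,::-1])
p,r,o=tool();print(p,o["torque"],o["contact_force"])
E
```

```text
[0.5419 0.1291 0.0096] [-0.2772  0.1011  0.0244] [-1.3563 -1.3636  1.327 ]
```

Call:
jog_arm:
  plan:
    - {"x": 0, "y": 0, "z": 0, "wx": 0, "wy": 0, "wz": 0}
    - {"x": 0, "y": 0, "z": 0, "wx": 0, "wy": 0, "wz": 0}
    - {"x": 0, "y": 0, "z": 0, "wx": 0, "wy": 0, "wz": 0}
    - {"x": 0, "y": 0, "z": -0.1, "wx": 0, "wy": 0, "wz": 0}
    - {"x": 0, "y": 0, "z": -0.25, "wx": 0, "wy": 0, "wz": 0}
    - {"x": 0.15, "y": 0, "z": -0.25, "wx": 0, "wy": 0, "wz": 0}
    - {"x": 0.17, "y": 0, "z": -0.25, "wx": 0, "wy": 0, "wz": 0}
    - {"x": 0.17, "y": 0, "z": -0.25, "wx": 0, "wy": 0, "wz": 0}
  hand: 0.4

```text
t: 14.95
eef_pos: [0.5432, 0.1663, 0.0597]
tool_rot: [0.0, 0.719, 0.695, -0.0]
contact_force: [-0.4, -0.4, -0.2]
gripper_width: 0.702
```

Call:
jog_arm:
  plan:
    - {"x": 0, "y": 0, "z": 0, "wx": 0, "wy": 0, "wz": 0}
    - {"x": 0, "y": 0, "z": 0, "wx": 0, "wy": 0, "wz": 0}
    - {"x": 0, "y": 0, "z": 0, "wx": 0, "wy": 0, "wz": 0}
    - {"x": 0, "y": 0, "z": 0, "wx": 0, "wy": 0, "wz": 0}
    - {"x": 0, "y": 0, "z": 0, "wx": 0, "wy": 0, "wz": 0}
  hand: -1

```text
t: 15.37
eef_pos: [0.5431, 0.1655, 0.0595]
tool_rot: [0.0, 0.719, 0.695, -0.0]
contact_force: [-0.7, -0.6, 0.2]
gripper_width: 0.007
```

```bash
python3 - <<'E'
from h import *
p,r,o=tool();print(p,o["gripper_width"],o["contact_force"])
c=cams.get_calibration("wrist"); im=cams.read_camera("wrist"); cv2.imwrite("pics/w8.png",im[:,:,::-1])
ey=np.array([.038,.999]); F=np.array([.538,.0275])
t=F+ey*.130; move((*t,.0205),np.radians(-2.2))
E
```

```text
[0.5431 0.1655 0.0595] 0.007230770835571976 [-0.7492 -0.5533  0.2263]
jog [-0.0414  0.0005  0.1954] rot [-0.      0.0002  0.0011]
```

View pics/w8.png

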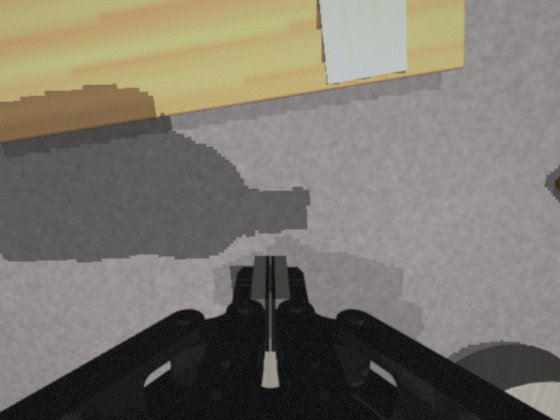

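w8 shows only the closed fingers and the taper's nose at (365,80); packer 2's tail is hidden behind the hand. That was my twelfth and last view, so I go by numbers from here. Next I lower and push packer 2's tail.

Call:
jog_arm:
  plan:
    - {"x": 0, "y": 0, "z": 0.1, "wx": 0, "wy": 0, "wz": 0.001}
    - {"x": 0, "y": 0, "z": 0.195, "wx": 0, "wy": 0, "wz": 0.001}
    - {"x": 0, "y": 0, "z": 0.195, "wx": 0, "wy": 0, "wz": 0.001}
    - {"x": -0.04, "y": 0, "z": 0.195, "wx": 0, "wy": 0, "wz": 0.001}
    - {"x": -0.07, "y": 0, "z": 0.195, "wx": 0, "wy": 0, "wz": 0.001}
    - {"x": -0.09, "y": 0, "z": 0.195, "wx": 0, "wy": 0, "wz": 0.001}
    - {"x": -0.11, "y": 0, "z": 0.195, "wx": 0, "wy": 0, "wz": 0.001}
    - {"x": -0.13, "y": 0, "z": 0.195, "wx": 0, "wy": 0, "wz": 0.001}
    - {"x": -0.15, "y": 0, "z": 0.195, "wx": 0, "wy": 0, "wz": 0.001}
    - {"x": -0.16, "y": 0, "z": 0.195, "wx": 0, "wy": 0, "wz": 0.001}
    - {"x": -0.16, "y": 0, "z": 0.195, "wx": 0, "wy": 0, "wz": 0.001}
    - {"x": -0.16, "y": 0, "z": 0.195, "wx": 0, "wy": 0, "wz": 0.001}

```text
t: 16.42
eef_pos: [0.542, 0.1333, 0.0206]
tool_rot: [0.0, 0.721, 0.693, -0.0]
contact_force: [0.3, -0.1, 0.2]
gripper_width: -0.0
```

```bash
python3 - <<'E'
from h import *
p,r,o=tool();print(p,o["contact_force"],o["torque"])
S=cams.get_calibration("scene"); im=cams.read_camera("scene"); cv2.imwrite("pics/s9.png",im[:,:,::-1])
ey=np.array([.038,.999]); F=np.array([.538,.0275])
move((.5431,.1655,.0595),np.radians(-2.2))
E
```

```text
[0.542  0.1333 0.0206] [ 0.2501 -0.0803  0.1795] [ 0.0107 -0.0703  0.0125]
jog [ 0.161   0.0001 -0.1953] rot [-0.0001  0.0004  0.    ]
```

Call:
jog_arm:
  plan:
    - {"x": 0.03, "y": 0, "z": -0.05, "wx": 0, "wy": 0, "wz": 0}
    - {"x": 0.1, "y": 0, "z": -0.2, "wx": 0, "wy": 0, "wz": 0}
    - {"x": 0.25, "y": 0, "z": -0.4, "wx": 0, "wy": 0, "wz": 0}
    - {"x": 0.4, "y": 0, "z": -0.6, "wx": 0, "wy": 0, "wz": 0}
    - {"x": 0.5, "y": 0, "z": -0.65, "wx": 0, "wy": 0, "wz": 0}
    - {"x": 0.5, "y": 0, "z": -0.65, "wx": 0, "wy": 0, "wz": 0}
    - {"x": 0.5, "y": 0, "z": -0.65, "wx": 0, "wy": 0, "wz": 0}
    - {"x": 0.5, "y": 0, "z": -0.65, "wx": 0, "wy": 0, "wz": 0}
  hand: 1

```text
t: 17.13
eef_pos: [0.5452, 0.2332, 0.1504]
tool_rot: [0.0, 0.72, 0.694, -0.001]
contact_force: [-0.1, -0.8, -0.1]
gripper_width: 1.001
```

```bash
python3 - <<'E'
from h import *
p,r,o=tool();print(p,o["gripper_width"],o["joint_vel"][:3])
c=cams.get_calibration("wrist"); im=cams.read_camera("wrist"); cv2.imwrite("pics/w9.png",im[:,:,::-1]); print(tool()[0])
g=cv2.cvtColor(im,cv2.COLOR_RGB2GRAY)
ey=np.array([.038,.999]);ex=np.array([.999,-.038]); F=np.array([.538,.0275])
def prof(z,pts): 
    uv=np.float32([proj(c,np.array([*q,z])) for q in pts]); return cv2.remap(g,uv[:,0].reshape(1,-1),uv[:,1].reshape(1,-1),cv2.INTER_LINEAR)[0].astype(int),uv
ys=np.arange(-.03,.115,.002)
for off in (-.012,0,.012):
    v,uv=prof(.029,[F+ey*y+ex*off for y in ys]); print(off,uv[0].round(),uv[-1].round()); print([f"{int(y*1000)}:{a}" for y,a in zip(ys,v)])
xs=np.arange(-.04,.041,.002)
for y in (.03,.05,.085):
    v,uv=prof(.029,[F+ey*y+ex*x for x in xs]); print(y,[f"{int(round(x*1000))}:{a}" for x,a in zip(xs,v)])
for d in finder.place_of("wrist","foot_top")[:2]: print(d["confidence"],d["location"],onz(c,d["location"],.048))
E
```

```text
[0.5452 0.2332 0.1504] 1.0014932275347899 [0.0235 0.0148 0.0097]
[0.545  0.2323 0.1498]
-0.012 [258. 425.] [256. 299.]
['-30:0', '-27:0', '-25:0', '-23:0', '-21:14', '-19:18', '-17:18', '-15:24', '-13:15', '-11:14', '-9:15', '-7:12', '-5:14', '-3:15', '-1:14', '0:15', '2:16', '4:13', '6:18', '8:15', '10:18', '12:14', '14:14', '16:15', '18:21', '20:68', '22:122', '24:131', '26:132', '28:132', '30:131', '32:130', '34:132', '36:133', '38:131', '40:131', '42:132', '44:130', '46:131', '48:133', '50:131', '52:133', '54:132', '56:132', '58:133', '60:134', '62:132', '64:134', '66:133', '68:135', '70:138', '72:145', '74:151', '76:152', '78:152', '80:152', '82:154', '84:153', '86:152', '88:153', '90:152', '92:153', '94:145', '96:79', '98:55', '100:64', '102:69', '104:77', '106:75', '108:80', '110:82', '112:82', '114:82']
0 [270. 425.] [270. 299.]
['-30:0', '-27:0', '-25:0', '-23:0', '-21:16', '-19:14', '-17:19', '-15:21', '-13:17', '-11:24', '-9:18', '-7:22', '-5:14', '-3:19', '-1:21', '0:16', '2:17', '4:18', '6:20', '8:13', '10:20', '12:17', '14:17', '16:27', '18:64', '20:112', '22:127', '24:
[... 1756 characters left out ...]
'-14:133', '-12:131', '-10:130', '-8:133', '-6:133', '-4:134', '-2:132', '0:129', '2:132', '4:132', '6:130', '8:133', '10:131', '12:131', '14:133', '16:133', '18:129', '20:131', '22:131', '24:127', '26:127', '28:130', '30:127', '32:126', '34:120', '36:67', '38:54', '40:51']
0.085 ['-40:135', '-38:134', '-36:132', '-34:131', '-32:128', '-30:129', '-28:132', '-26:132', '-24:134', '-22:95', '-20:86', '-18:100', '-16:149', '-14:153', '-12:152', '-10:152', '-8:151', '-6:146', '-4:133', '-2:128', '0:131', '2:136', '4:133', '6:131', '8:131', '10:135', '12:134', '14:134', '16:133', '18:119', '20:116', '22:112', '24:113', '26:113', '28:111', '30:114', '32:113', '34:112', '36:114', '38:112', '40:112']
```

Packer 2's tail is at +95.5 mm with its sides at ±18 mm, so it is square, centred and right through. Now the taper.

```bash
python3 - <<'E'
from h import *
move((.5745,.3605,.07),np.radians(9))
E
```

```text
jog [0.6499 0.1225 0.3953] rot [-0.0008  0.0009 -0.0626]
```

Call:
jog_arm:
  plan:
    - {"x": 0.2, "y": 0.04, "z": 0.05, "wx": 0, "wy": 0, "wz": -0.03}
    - {"x": 0.4, "y": 0.08, "z": 0.15, "wx": 0, "wy": 0, "wz": -0.062}
    - {"x": 0.6, "y": 0.122, "z": 0.3, "wx": 0, "wy": 0, "wz": -0.062}
    - {"x": 0.65, "y": 0.122, "z": 0.395, "wx": 0, "wy": 0, "wz": -0.062}
    - {"x": 0.65, "y": 0.122, "z": 0.395, "wx": 0, "wy": 0, "wz": -0.062}
    - {"x": 0.65, "y": 0.122, "z": 0.395, "wx": 0, "wy": 0, "wz": -0.062}
    - {"x": 0.65, "y": 0.122, "z": 0.395, "wx": 0, "wy": 0, "wz": -0.062}
  hand: 0.4

```text
t: 17.82
eef_pos: [0.5749, 0.3579, 0.0697]
tool_rot: [0.001, 0.651, 0.759, -0.003]
contact_force: [-0.3, -0.2, 1.0]
gripper_width: 0.697
```

```bash
python3 - <<'E'
from h import *
print(tool()[0]); c=cams.get_calibration("wrist"); im=cams.read_camera("wrist"); cv2.imwrite("pics/w10.png",im[:,:,::-1]); print(tool()[0])
t=np.array([.5734,.3677]);a=np.radians(9);ey=np.array([-np.sin(a),np.cos(a)]);ex=np.array([np.cos(a),np.sin(a)])
g=cv2.cvtColor(im,cv2.COLOR_RGB2GRAY)
def prof(z,pts): 
    uv=np.float32([proj(c,np.array([*q,z])) for q in pts]); return cv2.remap(g,uv[:,0].reshape(1,-1),uv[:,1].reshape(1,-1),cv2.INTER_LINEAR)[0].astype(int)
s=np.arange(-.026,.027,.001)
print("len",[f"{round(y*1000)}:{v}" for y,v in zip(s,prof(.037,[t+ey*y for y in s]))])
for y0 in (-.006,-.025): print("wid",y0,[f"{round(y*1000)}:{v}" for y,v in zip(s,prof(.037,[t+ex*y+ey*y0 for y in s]))])
move((.5745,.3605,.017),a)
E
```

```text
[0.5749 0.3579 0.0697]
[0.5756 0.3579 0.0707]
len ['-26:175', '-25:175', '-24:177', '-23:177', '-22:176', '-21:177', '-20:176', '-19:176', '-18:177', '-17:177', '-16:176', '-15:166', '-14:113', '-13:108', '-12:108', '-11:107', '-10:109', '-9:110', '-8:110', '-7:108', '-6:110', '-5:109', '-4:109', '-3:108', '-2:109', '-1:112', '0:105', '1:84', '2:66', '3:74', '4:86', '5:90', '6:90', '7:89', '8:90', '9:93', '10:94', '11:93', '12:91', '13:91', '14:92', '15:93', '16:96', '17:93', '18:96', '19:95', '20:94', '21:93', '22:93', '23:92', '24:91', '25:92', '26:92']
wid -0.006 ['-26:154', '-25:153', '-24:150', '-23:149', '-22:123', '-21:95', '-20:93', '-19:91', '-18:91', '-17:103', '-16:110', '-15:110', '-14:112', '-13:110', '-12:111', '-11:111', '-10:108', '-9:108', '-8:107', '-7:108', '-6:111', '-5:111', '-4:111', '-3:112', '-2:112', '-1:111', '0:110', '1:108', '2:108', '3:107', '4:111', '5:111', '6:111', '7:110', '8:107', '9:108', '10:107', '11:106', '12:107', '13:107', '14:105', '15:105', '16:107', '17:108', '18:107', '19:135', '20:146', '21:147', '22:148', '23:148', '24:146', '25:144', '26:144']
wid -0.025 ['-26:55', '-25:59', '-24:56', '-23:58', '-22:59', '-21:56', '-20:58', '-19:59', '-18:78', '-17:150', '-16:170', '-15:164', '-14:157', '-13:156', '-12:156', '-11:153', '-10:153', '-9:169', '-8:173', '-7:176', '-6:177', '-5:178', '-4:178', '-3:179', '-2:180', '-1:177', '0:175', '1:174', '2:174', '3:178', '4:179', '5:179', '6:177', '7:169', '8:167', '9:168', '10:173', '11:157', '12:155', '13:154', '14:155', '15:157', '16:159', '17:156', '18:142', '19:76', '20:63', '21:63', '22:63', '23:65', '24:65', '25:62', '26:63']
jog [ 0.0148 -0.0027  0.2684] rot [-0.0006  0.0013 -0.0016]
```

Call:
jog_arm:
  plan:
    - {"x": 0.015, "y": 0, "z": 0.13, "wx": 0, "wy": 0, "wz": 0}
    - {"x": 0.015, "y": 0, "z": 0.24, "wx": 0, "wy": 0, "wz": 0}
    - {"x": 0.015, "y": 0, "z": 0.265, "wx": 0, "wy": 0, "wz": 0}
    - {"x": 0.015, "y": 0, "z": 0.265, "wx": 0, "wy": 0, "wz": 0}
    - {"x": 0.015, "y": 0, "z": 0.265, "wx": 0, "wy": 0, "wz": 0}

```text
t: 18.28
eef_pos: [0.576, 0.3599, 0.0191]
tool_rot: [0.001, 0.652, 0.758, -0.001]
contact_force: [0.1, -0.8, 0.4]
gripper_width: 0.699
```

Call:
jog_arm:
  plan:
    - {"x": 0, "y": 0, "z": 0, "wx": 0, "wy": 0, "wz": 0}
    - {"x": 0, "y": 0, "z": 0, "wx": 0, "wy": 0, "wz": 0}
    - {"x": 0, "y": 0, "z": 0, "wx": 0, "wy": 0, "wz": 0}
    - {"x": 0, "y": 0, "z": 0, "wx": 0, "wy": 0, "wz": 0}
    - {"x": 0, "y": 0, "z": 0, "wx": 0, "wy": 0, "wz": 0}
    - {"x": 0, "y": 0, "z": 0, "wx": 0, "wy": 0, "wz": 0}
  hand: -1

```text
t: 18.78
eef_pos: [0.5774, 0.3601, 0.0208]
tool_rot: [0.002, 0.652, 0.758, -0.0]
contact_force: [0.5, -1.3, 7.2]
gripper_width: 0.386
```

```bash
python3 - <<'E'
from h import *
p,r,o=tool();print(p,o["torque"],o["contact_force"])
ey=np.array([.038,.999]); F=np.array([.538,.0275])
t=F+ey*.150; move((*t,.035),np.radians(-2.2))
E
```

```text
[0.5774 0.3601 0.0208] [-0.3707 -0.0596  0.0427] [ 0.5263 -1.2625  7.1986]
jog [-0.8785 -0.3032 -0.0691] rot [0.0008 0.0009 0.0601]
```

Call:
jog_arm:
  plan:
    - {"x": 0, "y": 0, "z": -0.12, "wx": 0, "wy": 0, "wz": 0}
    - {"x": 0, "y": 0, "z": -0.2, "wx": 0, "wy": 0, "wz": 0}
    - {"x": -0.17, "y": -0.06, "z": -0.2, "wx": 0, "wy": 0, "wz": 0.015}
    - {"x": -0.34, "y": -0.12, "z": -0.2, "wx": 0, "wy": 0, "wz": 0.03}
    - {"x": -0.51, "y": -0.18, "z": -0.2, "wx": 0, "wy": 0, "wz": 0.045}
    - {"x": -0.66, "y": -0.24, "z": -0.18, "wx": 0, "wy": 0, "wz": 0.06}
    - {"x": -0.78, "y": -0.3, "z": -0.14, "wx": 0, "wy": 0, "wz": 0.06}
    - {"x": -0.85, "y": -0.303, "z": -0.1, "wx": 0, "wy": 0, "wz": 0.06}
    - {"x": -0.878, "y": -0.303, "z": -0.07, "wx": 0, "wy": 0, "wz": 0.06}
    - {"x": -0.878, "y": -0.303, "z": -0.07, "wx": 0, "wy": 0, "wz": 0.06}
    - {"x": -0.878, "y": -0.303, "z": -0.07, "wx": 0, "wy": 0, "wz": 0.06}
    - {"x": -0.878, "y": -0.303, "z": -0.07, "wx": 0, "wy": 0, "wz": 0.06}

```text
t: 19.78
eef_pos: [0.5442, 0.1795, 0.0355]
tool_rot: [0.002, 0.72, 0.694, 0.001]
contact_force: [0.4, 0.4, -2.0]
gripper_width: 0.388
```

```bash
python3 - <<'E'
from h import *
im=cams.read_camera("wrist"); c=cams.get_calibration("wrist"); cv2.imwrite("pics/w11.png",im[:,:,::-1])
p,r,o=tool();print(p,o["torque"],o["contact_force"],o["gripper_width"])
old=cv2.imread("pics/w7.png"); d=cv2.absdiff(cv2.cvtColor(old,cv2.COLOR_BGR2GRAY),cv2.cvtColor(im,cv2.COLOR_RGB2GRAY))
g=cv2.cvtColor(im,cv2.COLOR_RGB2GRAY)
for col in (245,272,298): print(col,[int(v) for v in g[230:330:3,col]])
ey=np.array([.038,.999]); F=np.array([.538,.0275])
t=F+ey*.150; move((*t,.0235),np.radians(-2.2))
E
```

```text
[0.5442 0.1795 0.0355] [0.1049 0.0346 0.0306] [ 0.1884 -0.5865 -1.9375] 0.3890732884300348
245 [91, 99, 98, 97, 94, 78, 77, 77, 77, 82, 76, 77, 58, 82, 101, 107, 108, 106, 105, 106, 86, 88, 84, 84, 84, 88, 86, 87, 83, 85, 84, 86, 86, 88]
272 [94, 94, 93, 96, 95, 95, 96, 78, 77, 76, 76, 74, 63, 72, 94, 109, 106, 106, 108, 106, 103, 86, 85, 87, 88, 86, 84, 85, 86, 88, 148, 148, 148, 148]
298 [93, 89, 96, 96, 94, 85, 85, 80, 134, 133, 131, 130, 123, 62, 85, 105, 106, 105, 89, 87, 85, 85, 85, 86, 85, 82, 81, 85, 84, 116, 148, 149, 147, 148]
jog [-0.0108 -0.0023  0.0602] rot [0.0011 0.0004 0.0008]
```

```bash
python3 - <<'E'
from h import *
c=cams.get_calibration("wrist"); p,r,o=tool()
def tailrow(f):
    g=cv2.cvtColor(cv2.imread(f),cv2.COLOR_BGR2GRAY).astype(int); 
    return g
for f in ("pics/w7.png","pics/w11.png"):
    g=tailrow(f)
    print(f,"col272",[int(v) for v in g[255:285,272]]); print(" row300",[int(v) for v in g[300,205:340:1]])
for tl,h in [(.007,.0193),(.008,.0162),(.008,.019),(.008,.021)]:
    for s in (-.018,.018):
        print(tl,h,s,proj(c,p+r.apply([tl,s,-h])))
E
```

```text
pics/w7.png col272 [78, 78, 75, 80, 77, 75, 77, 75, 71, 74, 75, 75, 76, 76, 78, 73, 75, 68, 57, 57, 57, 61, 64, 63, 79, 99, 108, 110, 110, 113]
 row300 [76, 79, 83, 82, 82, 84, 85, 84, 81, 83, 82, 68, 46, 33, 24, 20, 25, 21, 17, 19, 20, 21, 18, 29, 71, 89, 92, 91, 90, 88, 91, 92, 91, 91, 92, 92, 91, 91, 89, 88, 88, 92, 90, 90, 88, 90, 89, 90, 90, 89, 90, 91, 87, 91, 88, 90, 90, 91, 91, 92, 89, 86, 85, 87, 83, 90, 88, 86, 90, 92, 88, 93, 87, 86, 89, 87, 91, 90, 88, 89, 89, 88, 89, 89, 85, 86, 90, 84, 86, 91, 90, 89, 92, 88, 89, 91, 89, 89, 94, 92, 93, 92, 89, 86, 92, 86, 61, 24, 20, 18, 15, 12, 10, 23, 24, 31, 31, 34, 56, 84, 95, 98, 97, 96, 99, 100, 95, 99, 97, 94, 85, 76, 68, 47, 31]
pics/w11.png col272 [74, 77, 76, 77, 75, 76, 72, 76, 74, 74, 72, 63, 58, 62, 72, 80, 87, 94, 104, 106, 109, 109, 109, 106, 108, 108, 106, 108, 111, 108]
 row300 [75, 79, 82, 83, 92, 97, 100, 100, 98, 100, 100, 87, 60, 29, 25, 26, 25, 15, 13, 17, 10, 19, 10, 16, 27, 60, 77, 86, 88, 90, 90, 92, 89, 88, 90, 89, 86, 88, 85, 82, 85, 89, 85, 85, 85, 89, 88, 89, 88, 88, 89, 89, 87, 88, 89, 89, 87, 88, 89, 89, 88, 88, 91, 88, 86, 85, 82, 83, 82, 86, 86, 85, 87, 89, 89, 85, 88, 88, 83, 85, 88, 85, 86, 86, 86, 87, 86, 86, 85, 88, 85, 87, 86, 85, 87, 82, 83, 84, 89, 86, 87, 86, 87, 84, 74, 49, 14, 16, 13, 19, 19, 23, 19, 19, 18, 24, 27, 29, 60, 72, 81, 82, 84, 82, 82, 90, 94, 94, 88, 81, 71, 63, 56, 41, 25]
0.007 0.0193 -0.018 [223.7031 281.3551]
0.007 0.0193 0.018 [314.8435 281.34  ]
0.008 0.0162 -0.018 [224.5617 275.2003]
0.008 0.0162 0.018 [313.9985 275.1867]
0.008 0.019 -0.018 [223.696  278.7237]
0.008 0.019 0.018 [314.8505 278.7091]
0.008 0.021 -0.018 [223.0569 281.3243]
0.008 0.021 0.018 [315.4794 281.309 ]
```

Call:
jog_arm:
  plan:
    - {"x": -0.03, "y": -0.002, "z": 0.03, "wx": 0, "wy": 0, "wz": 0.001}
    - {"x": -0.06, "y": -0.002, "z": 0.06, "wx": 0, "wy": 0, "wz": 0.001}
    - {"x": -0.076, "y": -0.002, "z": 0.06, "wx": 0, "wy": 0, "wz": 0.001}
    - {"x": -0.076, "y": -0.002, "z": 0.06, "wx": 0, "wy": 0, "wz": 0.001}
    - {"x": -0.076, "y": -0.002, "z": 0.06, "wx": 0, "wy": 0, "wz": 0.001}
    - {"x": -0.076, "y": -0.002, "z": 0.06, "wx": 0, "wy": 0, "wz": 0.001}

```text
t: 20.33
eef_pos: [0.5434, 0.1644, 0.0236]
tool_rot: [0.002, 0.721, 0.693, 0.001]
contact_force: [0.1, 0.2, -0.8]
gripper_width: 0.392
```

```bash
cat >> h.py <<'E'
def ft(n=6):
    v=[]
    for k in range(n): cams.read_camera("scene"); o=monitor.get_obs(); v.append(np.r_[o["eef_pos"],o["contact_force"],o["torque"]])
    print(np.mean(v,0), o["t"])
E
python3 -c "
from h import *
ft()"
```

```text
[ 0.5434  0.1646  0.0237 -0.1468  0.2111 -1.2342  0.0604  0.0141  0.0011] 20.6333
```

Call:
jog_arm:
  plan:
    - {"x": 0, "y": 0, "z": 0.007, "wx": 0, "wy": 0, "wz": 0}
    - {"x": 0, "y": 0, "z": 0.007, "wx": 0, "wy": 0, "wz": 0}
    - {"x": 0, "y": 0, "z": 0.007, "wx": 0, "wy": 0, "wz": 0}

```text
t: 20.88
eef_pos: [0.5433, 0.1646, 0.0221]
tool_rot: [0.002, 0.721, 0.693, 0.001]
contact_force: [0.4, 0.1, -1.5]
gripper_width: 0.387
```

```bash
python3 -c "
from h import *
ft()"
```

```text
[ 0.5433  0.1646  0.0222 -0.4005  0.0814 -1.306   0.0616 -0.0063  0.0224] 21.1833
```

Call:
jog_arm:
  plan:
    - {"x": 0, "y": 0, "z": 0.005, "wx": 0, "wy": 0, "wz": 0}
    - {"x": 0, "y": 0, "z": 0.005, "wx": 0, "wy": 0, "wz": 0}
    - {"x": 0, "y": 0, "z": 0.005, "wx": 0, "wy": 0, "wz": 0}

```text
t: 21.43
eef_pos: [0.5433, 0.1645, 0.0212]
tool_rot: [0.002, 0.721, 0.693, 0.001]
contact_force: [-0.1, -0.4, -1.4]
gripper_width: 0.389
```

```bash
python3 -c "
from h import *
ft()"
```

```text
[ 0.5434  0.1645  0.0213 -0.158   0.0692 -1.5873  0.053   0.0008  0.0265] 21.7333
```

Call:
jog_arm:
  plan:
    - {"x": 0, "y": 0, "z": 0.005, "wx": 0, "wy": 0, "wz": 0}
    - {"x": 0, "y": 0, "z": 0.005, "wx": 0, "wy": 0, "wz": 0}
    - {"x": 0, "y": 0, "z": 0.005, "wx": 0, "wy": 0, "wz": 0}

```text
t: 21.98
eef_pos: [0.5435, 0.1646, 0.0203]
tool_rot: [0.002, 0.721, 0.693, 0.001]
contact_force: [0.6, -0.1, -0.7]
gripper_width: 0.388
```

```bash
python3 -c "
from h import *
ft()"
```

```text
[ 0.5435  0.1646  0.0204  0.1216  0.4528 -0.6079  0.0324 -0.0463  0.0152] 22.2833
```

Call:
jog_arm:
  plan:
    - {"x": 0, "y": 0, "z": -0.003, "wx": 0, "wy": 0, "wz": 0}
    - {"x": -0.02, "y": 0, "z": -0.003, "wx": 0, "wy": 0, "wz": 0}
    - {"x": -0.04, "y": 0, "z": -0.003, "wx": 0, "wy": 0, "wz": 0}
    - {"x": -0.06, "y": 0, "z": -0.003, "wx": 0, "wy": 0, "wz": 0}
    - {"x": -0.08, "y": 0, "z": -0.003, "wx": 0, "wy": 0, "wz": 0}
    - {"x": -0.1, "y": 0, "z": -0.003, "wx": 0, "wy": 0, "wz": 0}
    - {"x": -0.12, "y": 0, "z": -0.003, "wx": 0, "wy": 0, "wz": 0}
    - {"x": -0.12, "y": 0, "z": -0.001, "wx": 0, "wy": 0, "wz": 0}
    - {"x": -0.12, "y": 0, "z": 0, "wx": 0, "wy": 0, "wz": 0}

```text
t: 23.03
eef_pos: [0.5426, 0.14, 0.0204]
tool_rot: [0.002, 0.721, 0.693, 0.001]
contact_force: [-0.2, -0.6, -0.1]
gripper_width: 0.386
```

```bash
python3 -c "
from h import *
ft()"
```

```text
[ 0.5427  0.1407  0.0204  0.0296 -0.6888  0.0922 -0.1531  0.0243  0.0006] 23.3333
```

Call:
jog_arm:
  plan:
    - {"x": 0, "y": 0, "z": 0, "wx": 0, "wy": 0, "wz": 0}
    - {"x": 0, "y": 0, "z": 0, "wx": 0, "wy": 0, "wz": 0}
    - {"x": 0, "y": 0, "z": 0, "wx": 0, "wy": 0, "wz": 0}
    - {"x": 0, "y": 0, "z": -0.1, "wx": 0, "wy": 0, "wz": 0}
    - {"x": 0, "y": 0, "z": -0.25, "wx": 0, "wy": 0, "wz": 0}
    - {"x": 0.15, "y": 0, "z": -0.25, "wx": 0, "wy": 0, "wz": 0}
    - {"x": 0.2, "y": 0, "z": -0.25, "wx": 0, "wy": 0, "wz": 0}
    - {"x": 0.2, "y": 0, "z": -0.25, "wx": 0, "wy": 0, "wz": 0}
    - {"x": 0.2, "y": 0, "z": -0.25, "wx": 0, "wy": 0, "wz": 0}
  hand: 0.4

```text
t: 24.08
eef_pos: [0.5431, 0.1814, 0.0695]
tool_rot: [0.001, 0.72, 0.694, 0.0]
contact_force: [-0.4, 0.2, -1.0]
gripper_width: 0.7
```

```bash
cat > prof.py <<'E'
from h import *
def look(name,z,ys=np.arange(.0,.15,.003),xs=np.arange(-.03,.031,.002),yq=(.04,.08,.11)):
    p,r,o=tool();print(p,o["t"],o["joint_vel"][:2])
    c=cams.get_calibration("wrist"); im=cams.read_camera("wrist"); cv2.imwrite(name,im[:,:,::-1])
    g=cv2.cvtColor(im,cv2.COLOR_RGB2GRAY); ey=np.array([.038,.999]);ex=np.array([.999,-.038]); F=np.array([.538,.0275])
    def pr(pts):
        uv=np.float32([proj(c,np.array([*q,z])) for q in pts]); return cv2.remap(g,uv[:,0].reshape(1,-1),uv[:,1].reshape(1,-1),cv2.INTER_LINEAR)[0]
    for off in (-.01,.01): print("x",off,*[f"{round(y*1000)}:{v}" for y,v in zip(ys,pr([F+ey*y+ex*off for y in ys]))])
    for y in yq: print("y",y,*[f"{round(x*1000)}:{v}" for x,v in zip(xs,pr([F+ey*y+ex*x for x in xs]))])
E
python3 -c "
from prof import *
look('pics/w12.png',.0359)"
```

```text
[0.5431 0.1814 0.0695] 24.0833 [0.0213 0.0023]
x -0.01 0:0 3:0 6:0 9:0 12:0 15:0 18:0 21:0 24:0 27:0 30:16 33:13 36:19 39:17 42:21 45:20 48:17 51:20 54:23 57:112 60:148 63:142 66:142 69:143 72:141 75:143 78:150 81:160 84:158 87:158 90:159 93:158 96:156 99:152 102:140 105:140 108:139 111:139 114:140 117:139 120:139 123:94 126:52 129:73 132:72 135:75 138:71 141:73 144:125 147:124
x 0.01 0:0 3:0 6:0 9:0 12:0 15:0 18:0 21:0 24:0 27:0 30:15 33:19 36:18 39:17 42:24 45:21 48:18 51:20 54:24 57:107 60:140 63:140 66:139 69:139 72:139 75:139 78:140 81:138 84:140 87:140 90:138 93:141 96:138 99:140 102:138 105:140 108:140 111:141 114:140 117:142 120:144 123:67 126:117 129:127 132:127 135:132 138:119 141:120 144:123 147:141
y 0.04 -30:23 -28:20 -26:19 -24:17 -22:16 -20:20 -18:19 -16:15 -14:22 -12:19 -10:23 -8:19 -6:22 -4:17 -2:23 0:26 2:17 4:23 6:19 8:22 10:14 12:17 14:20 16:24 18:18 20:14 22:17 24:16 26:19 28:21 30:24
y 0.08 -30:143 -28:142 -26:138 -24:88 -22:89 -20:85 -18:159 -16:161 -14:160 -12:156 -10:158 -8:161 -6:148 -4:143 -2:139 0:139 2:142 4:142 6:142 8:141 10:139 12:139 14:141 16:137 18:101 20:121 22:121 24:124 26:122 28:120 30:123
y 0.11 -30:144 -28:149 -26:148 -24:139 -22:93 -20:91 -18:105 -16:140 -14:145 -12:143 -10:139 -8:142 -6:145 -4:144 -2:146 0:140 2:142 4:143 6:144 8:138 10:141 12:139 14:140 16:142 18:136 20:126 22:123 24:121 26:121 28:126 30:124
```

The taper's tail is at +122.5 mm, square and centred on the stack. Next I close the fingers, lower behind it and push, watching the force.

Call:
jog_arm:
  plan:
    - {"x": 0, "y": 0, "z": 0, "wx": 0, "wy": 0, "wz": 0}
    - {"x": 0, "y": 0, "z": 0, "wx": 0, "wy": 0, "wz": 0}
    - {"x": 0, "y": 0, "z": 0, "wx": 0, "wy": 0, "wz": 0}
    - {"x": 0, "y": 0, "z": 0.1, "wx": 0, "wy": 0, "wz": 0}
    - {"x": 0, "y": 0, "z": 0.192, "wx": 0, "wy": 0, "wz": 0}
    - {"x": 0, "y": 0, "z": 0.192, "wx": 0, "wy": 0, "wz": 0}
    - {"x": -0.06, "y": 0, "z": 0.192, "wx": 0, "wy": 0, "wz": 0}
    - {"x": -0.09, "y": 0, "z": 0.192, "wx": 0, "wy": 0, "wz": 0}
    - {"x": -0.115, "y": 0, "z": 0.192, "wx": 0, "wy": 0, "wz": 0}
    - {"x": -0.135, "y": 0, "z": 0.192, "wx": 0, "wy": 0, "wz": 0}
    - {"x": -0.15, "y": 0, "z": 0.192, "wx": 0, "wy": 0, "wz": 0}
    - {"x": -0.15, "y": 0, "z": 0.192, "wx": 0, "wy": 0, "wz": 0}
  hand: -1

```text
t: 25.13
eef_pos: [0.5424, 0.1493, 0.0317]
tool_rot: [0.002, 0.721, 0.693, 0.0]
contact_force: [0.2, 0.1, 0.8]
gripper_width: 0.002
```

```bash
python3 -c "
from h import *
ft(4)
move((.542,.146,.031),np.radians(-2.2))"
```

```text
[ 0.5422  0.1501  0.0314  0.1089 -0.3687 -0.3816  0.0233  0.0098 -0.0226] 25.3333
jog [-0.0218  0.0005  0.0011] rot [0.0008 0.0007 0.0003]
```

Call:
jog_arm:
  plan:
    - {"x": -0.01, "y": 0, "z": 0, "wx": 0, "wy": 0, "wz": 0}
    - {"x": -0.02, "y": 0, "z": 0, "wx": 0, "wy": 0, "wz": 0}
    - {"x": -0.02, "y": 0, "z": 0, "wx": 0, "wy": 0, "wz": 0}

```text
t: 25.58
eef_pos: [0.5419, 0.1462, 0.0312]
tool_rot: [0.002, 0.72, 0.694, 0.0]
contact_force: [-0.0, 0.9, -0.3]
gripper_width: 0.002
```

Call:
jog_arm:
  plan:
    - {"x": -0.01, "y": 0, "z": 0, "wx": 0, "wy": 0, "wz": 0}
    - {"x": -0.01, "y": 0, "z": 0, "wx": 0, "wy": 0, "wz": 0}
    - {"x": -0.01, "y": 0, "z": 0, "wx": 0, "wy": 0, "wz": 0}

```text
t: 25.83
eef_pos: [0.5417, 0.1439, 0.0311]
tool_rot: [0.002, 0.72, 0.694, -0.0]
contact_force: [0.2, -0.5, 0.5]
gripper_width: 0.005
```

```bash
python3 -c "
from h import *
ft(4)"
```

```text
[ 0.5418  0.1439  0.0311  0.029  -0.0646  0.0467  0.0192 -0.0033  0.0115] 26.0333
```

Call:
jog_arm:
  plan:
    - {"x": -0.006, "y": 0, "z": 0, "wx": 0, "wy": 0, "wz": 0}
    - {"x": -0.006, "y": 0, "z": 0, "wx": 0, "wy": 0, "wz": 0}
    - {"x": -0.006, "y": 0, "z": 0, "wx": 0, "wy": 0, "wz": 0}
    - {"x": -0.006, "y": 0, "z": 0, "wx": 0, "wy": 0, "wz": 0}

```text
t: 26.37
eef_pos: [0.5417, 0.1428, 0.0312]
tool_rot: [0.002, 0.72, 0.694, -0.0]
contact_force: [0.1, 1.1, -0.0]
gripper_width: -0.001
```

Call:
jog_arm:
  plan:
    - {"x": -0.006, "y": 0, "z": 0, "wx": 0, "wy": 0, "wz": 0}
    - {"x": -0.006, "y": 0, "z": 0, "wx": 0, "wy": 0, "wz": 0}
    - {"x": -0.006, "y": 0, "z": 0, "wx": 0, "wy": 0, "wz": 0}
    - {"x": -0.006, "y": 0, "z": 0, "wx": 0, "wy": 0, "wz": 0}

```text
t: 26.7
eef_pos: [0.5417, 0.1415, 0.0312]
tool_rot: [0.002, 0.72, 0.694, -0.0]
contact_force: [-0.7, -0.0, 0.0]
gripper_width: -0.001
```

Call:
jog_arm:
  plan:
    - {"x": -0.006, "y": 0, "z": 0, "wx": 0, "wy": 0, "wz": 0}
    - {"x": -0.006, "y": 0, "z": 0, "wx": 0, "wy": 0, "wz": 0}
    - {"x": -0.006, "y": 0, "z": 0, "wx": 0, "wy": 0, "wz": 0}
    - {"x": -0.006, "y": 0, "z": 0, "wx": 0, "wy": 0, "wz": 0}

```text
t: 27.03
eef_pos: [0.5416, 0.1402, 0.0312]
tool_rot: [0.002, 0.72, 0.694, -0.0]
contact_force: [-0.5, 0.5, -0.5]
gripper_width: -0.001
```

Call:
jog_arm:
  plan:
    - {"x": -0.005, "y": 0, "z": 0, "wx": 0, "wy": 0, "wz": 0}
    - {"x": -0.005, "y": 0, "z": 0, "wx": 0, "wy": 0, "wz": 0}
    - {"x": -0.005, "y": 0, "z": 0, "wx": 0, "wy": 0, "wz": 0}
    - {"x": -0.005, "y": 0, "z": 0, "wx": 0, "wy": 0, "wz": 0}

```text
t: 27.37
eef_pos: [0.5416, 0.139, 0.0311]
tool_rot: [0.002, 0.72, 0.694, -0.0]
contact_force: [0.1, 0.5, -0.3]
gripper_width: 0.0
```

Call:
jog_arm:
  plan:
    - {"x": -0.004, "y": 0, "z": 0, "wx": 0, "wy": 0, "wz": 0}
    - {"x": -0.004, "y": 0, "z": 0, "wx": 0, "wy": 0, "wz": 0}
    - {"x": -0.004, "y": 0, "z": 0, "wx": 0, "wy": 0, "wz": 0}
    - {"x": -0.004, "y": 0, "z": 0, "wx": 0, "wy": 0, "wz": 0}

```text
t: 27.7
eef_pos: [0.5415, 0.1382, 0.0311]
tool_rot: [0.002, 0.72, 0.694, -0.0]
contact_force: [-0.5, 0.8, 0.2]
gripper_width: 0.0
```

```bash
python3 -c "
from h import *
ft(4)"
```

```text
[ 0.5416  0.1382  0.0311 -0.3256  0.1982 -0.173   0.0859  0.0126  0.0225] 27.9
```

Call:
jog_arm:
  plan:
    - {"x": -0.005, "y": 0, "z": 0, "wx": 0, "wy": 0, "wz": 0}
    - {"x": -0.005, "y": 0, "z": 0, "wx": 0, "wy": 0, "wz": 0}
    - {"x": -0.005, "y": 0, "z": 0, "wx": 0, "wy": 0, "wz": 0}
    - {"x": -0.005, "y": 0, "z": 0, "wx": 0, "wy": 0, "wz": 0}

```text
t: 28.23
eef_pos: [0.5415, 0.1371, 0.0311]
tool_rot: [0.002, 0.72, 0.694, -0.0]
contact_force: [0.5, -0.0, -0.2]
gripper_width: -0.0
```

```bash
python3 -c "
from h import *
ft(3)"
```

```text
[ 0.5415  0.1371  0.0311  0.1826  0.5382  0.2761  0.0921 -0.0094  0.0025] 28.3833
```

Call:
jog_arm:
  plan:
    - {"x": -0.004, "y": 0, "z": 0, "wx": 0, "wy": 0, "wz": 0}
    - {"x": -0.004, "y": 0, "z": 0, "wx": 0, "wy": 0, "wz": 0}
    - {"x": -0.004, "y": 0, "z": 0, "wx": 0, "wy": 0, "wz": 0}
    - {"x": -0.004, "y": 0, "z": 0, "wx": 0, "wy": 0, "wz": 0}

```text
t: 28.72
eef_pos: [0.5415, 0.1363, 0.0311]
tool_rot: [0.002, 0.72, 0.694, -0.0]
contact_force: [-0.4, 0.5, -0.9]
gripper_width: 0.001
```

```bash
python3 -c "
from h import *
ft(3)"
```

```text
[ 0.5415  0.1363  0.0311 -0.274   0.1774  0.012   0.114   0.0107 -0.0022] 28.8667
```

Call:
jog_arm:
  plan:
    - {"x": -0.004, "y": 0, "z": 0, "wx": 0, "wy": 0, "wz": 0}
    - {"x": -0.004, "y": 0, "z": 0, "wx": 0, "wy": 0, "wz": 0}
    - {"x": -0.004, "y": 0, "z": 0, "wx": 0, "wy": 0, "wz": 0}
    - {"x": -0.004, "y": 0, "z": 0, "wx": 0, "wy": 0, "wz": 0}

```text
t: 29.2
eef_pos: [0.5414, 0.1355, 0.0311]
tool_rot: [0.002, 0.72, 0.694, -0.0]
contact_force: [0.3, 1.0, -0.2]
gripper_width: -0.001
```

```bash
python3 -c "
from h import *
ft(3)"
```

```text
[ 0.5414  0.1355  0.0311  0.2317  1.1479  0.3052  0.1066 -0.0083  0.0299] 29.35
```

Call:
jog_arm:
  plan:
    - {"x": -0.004, "y": 0, "z": 0, "wx": 0, "wy": 0, "wz": 0}
    - {"x": -0.004, "y": 0, "z": 0, "wx": 0, "wy": 0, "wz": 0}
    - {"x": -0.004, "y": 0, "z": 0, "wx": 0, "wy": 0, "wz": 0}
    - {"x": -0.004, "y": 0, "z": 0, "wx": 0, "wy": 0, "wz": 0}

```text
t: 29.68
eef_pos: [0.5414, 0.1346, 0.0312]
tool_rot: [0.002, 0.72, 0.694, -0.0]
contact_force: [0.4, 1.4, 0.8]
gripper_width: -0.002
```

```bash
python3 -c "
from h import *
ft(3)"
```

```text
[ 0.5414  0.1346  0.0311 -0.0533  0.5326 -0.3551  0.1179  0.0136 -0.003 ] 29.8333
```

Call:
jog_arm:
  plan:
    - {"x": -0.004, "y": 0, "z": 0, "wx": 0, "wy": 0, "wz": 0}
    - {"x": -0.004, "y": 0, "z": 0, "wx": 0, "wy": 0, "wz": 0}
    - {"x": -0.004, "y": 0, "z": 0, "wx": 0, "wy": 0, "wz": 0}
    - {"x": -0.004, "y": 0, "z": 0, "wx": 0, "wy": 0, "wz": 0}

```text
t: 30.17
eef_pos: [0.5414, 0.1338, 0.0311]
tool_rot: [0.002, 0.72, 0.694, -0.0]
contact_force: [0.2, 0.6, -0.1]
gripper_width: 0.004
```

```bash
python3 -c "
from h import *
ft(3)"
```

```text
[ 0.5414  0.1338  0.0311  0.3081  0.4707  0.333   0.111  -0.0062 -0.0186] 30.3167
```

Call:
jog_arm:
  plan:
    - {"x": -0.004, "y": 0, "z": 0, "wx": 0, "wy": 0, "wz": 0}
    - {"x": -0.004, "y": 0, "z": 0, "wx": 0, "wy": 0, "wz": 0}
    - {"x": -0.004, "y": 0, "z": 0, "wx": 0, "wy": 0, "wz": 0}
    - {"x": -0.004, "y": 0, "z": 0, "wx": 0, "wy": 0, "wz": 0}

```text
t: 30.65
eef_pos: [0.5414, 0.133, 0.0311]
tool_rot: [0.002, 0.72, 0.694, -0.0]
contact_force: [0.4, 0.9, 0.1]
gripper_width: 0.0
```

```bash
python3 -c "
from h import *
ft(3)"
```

```text
[ 0.5413  0.133   0.0311 -0.1835  0.8021  0.1535  0.2209  0.0046  0.0294] 30.8
```

Call:
jog_arm:
  plan:
    - {"x": -0.003, "y": 0, "z": 0, "wx": 0, "wy": 0, "wz": 0}
    - {"x": -0.003, "y": 0, "z": 0, "wx": 0, "wy": 0, "wz": 0}
    - {"x": -0.003, "y": 0, "z": 0, "wx": 0, "wy": 0, "wz": 0}

```text
t: 31.05
eef_pos: [0.5413, 0.1326, 0.0312]
tool_rot: [0.002, 0.72, 0.694, -0.0]
contact_force: [0.4, 2.0, -0.3]
gripper_width: -0.002
```

```bash
python3 -c "
from h import *
ft(3)"
```

```text
[ 0.5413  0.1326  0.0312  0.2091  2.1323 -0.2893  0.4803 -0.0143 -0.0162] 31.2
```

Call:
jog_arm:
  plan:
    - {"x": -0.003, "y": 0, "z": 0, "wx": 0, "wy": 0, "wz": 0}
    - {"x": -0.003, "y": 0, "z": 0, "wx": 0, "wy": 0, "wz": 0}
    - {"x": -0.003, "y": 0, "z": 0, "wx": 0, "wy": 0, "wz": 0}

```text
t: 31.45
eef_pos: [0.5413, 0.1324, 0.0312]
tool_rot: [0.002, 0.72, 0.694, -0.0]
contact_force: [0.4, 2.9, 0.4]
gripper_width: -0.002
```

```bash
python3 -c "
from h import *
ft(3)"
```

```text
[ 0.5413  0.1324  0.0312 -0.3935  3.5376 -0.2608  0.7787  0.0038 -0.0049] 31.6
```

Call:
jog_arm:
  plan:
    - {"x": -0.006, "y": 0, "z": 0, "wx": 0, "wy": 0, "wz": 0}
    - {"x": -0.006, "y": 0, "z": 0, "wx": 0, "wy": 0, "wz": 0}
    - {"x": -0.006, "y": 0, "z": 0, "wx": 0, "wy": 0, "wz": 0}

```text
t: 31.85
eef_pos: [0.5413, 0.1318, 0.0312]
tool_rot: [0.001, 0.72, 0.694, 0.0]
contact_force: [0.5, 5.2, -0.4]
gripper_width: 0.001
```

```bash
python3 -c "
from h import *
ft(3)"
```

```text
[ 0.5413  0.1318  0.0312  0.0047  4.7213 -0.6243  1.1479 -0.0083  0.0132] 32.0
```

Call:
jog_arm:
  plan:
    - {"x": -0.006, "y": 0, "z": 0, "wx": 0, "wy": 0, "wz": 0}
    - {"x": -0.006, "y": 0, "z": 0, "wx": 0, "wy": 0, "wz": 0}
    - {"x": -0.006, "y": 0, "z": 0, "wx": 0, "wy": 0, "wz": 0}

```text
t: 32.25
eef_pos: [0.5413, 0.1317, 0.0312]
tool_rot: [0.001, 0.72, 0.694, 0.001]
contact_force: [0.8, 6.8, -1.9]
gripper_width: -0.001
```

```bash
python3 -c "
from h import *
ft(3)"
```

```text
[ 0.5413  0.1316  0.0312 -0.131   6.0101 -1.1196  1.3226 -0.0393 -0.0122] 32.4
```

Call:
jog_arm:
  plan:
    - {"x": -0.009, "y": 0, "z": 0, "wx": 0, "wy": 0, "wz": 0}
    - {"x": -0.009, "y": 0, "z": 0, "wx": 0, "wy": 0, "wz": 0}
    - {"x": -0.009, "y": 0, "z": 0, "wx": 0, "wy": 0, "wz": 0}

```text
t: 32.65
eef_pos: [0.5413, 0.1314, 0.0312]
tool_rot: [0.001, 0.719, 0.695, 0.001]
contact_force: [-0.6, 8.5, -1.3]
gripper_width: 0.003
```

```bash
python3 -c "
from h import *
ft(3)"
```

```text
[ 0.5413  0.1314  0.0312  0.2116  7.686  -1.7168  1.586  -0.0276 -0.0092] 32.8
```

Call:
jog_arm:
  plan:
    - {"x": -0.009, "y": 0, "z": 0, "wx": 0, "wy": 0, "wz": 0}
    - {"x": -0.009, "y": 0, "z": 0, "wx": 0, "wy": 0, "wz": 0}
    - {"x": -0.009, "y": 0, "z": 0, "wx": 0, "wy": 0, "wz": 0}

```text
t: 33.05
eef_pos: [0.5413, 0.1314, 0.0313]
tool_rot: [0.0, 0.719, 0.695, 0.002]
contact_force: [-0.6, 7.2, -1.7]
gripper_width: -0.002
```

```bash
python3 -c "
from h import *
ft(3)"
```

```text
[ 0.5413  0.1314  0.0313 -0.0903  7.5354 -1.759   1.6769 -0.0155 -0.0076] 33.2
```

Call:
jog_arm:
  plan:
    - {"x": -0.009, "y": 0, "z": 0, "wx": 0, "wy": 0, "wz": 0}
    - {"x": -0.014, "y": 0, "z": 0, "wx": 0, "wy": 0, "wz": 0}
    - {"x": -0.014, "y": 0, "z": 0, "wx": 0, "wy": 0, "wz": 0}
    - {"x": -0.014, "y": 0, "z": 0, "wx": 0, "wy": 0, "wz": 0}

```text
t: 33.53
eef_pos: [0.5413, 0.1311, 0.0313]
tool_rot: [-0.001, 0.718, 0.696, 0.003]
contact_force: [0.1, 9.3, -2.5]
gripper_width: -0.001
```

```bash
python3 -c "
from h import *
ft(3)
T=cams.get_calibration('top')
im=cams.read_camera('top'); a=cv2.cvtColor(cv2.imread('pics/top0.png'),cv2.COLOR_BGR2GRAY).astype(np.float32); b=cv2.cvtColor(im,cv2.COLOR_RGB2GRAY).astype(np.float32)
w=np.s_[130:245,290:390]
print(cv2.phaseCorrelate(a[w],b[w],cv2.createHanningWindow((100,115),cv2.CV_32F)))
s0=cv2.imread('pics/scene0.png',0).astype(np.float32); s1=cv2.cvtColor(cams.read_camera('scene'),cv2.COLOR_RGB2GRAY).astype(np.float32); w=np.s_[185:290,170:275]
print(cv2.phaseCorrelate(s0[w],s1[w],cv2.createHanningWindow((105,105),cv2.CV_32F)))"
```

```text
[ 0.5412  0.1311  0.0313  0.163   8.9016 -1.5042  2.0329  0.0042  0.0074] 33.6833
((0.06564083793787745, -0.04722637320705303), 0.862655421257019)
((0.020697759153868844, 0.008159135726550915), 0.952510533509431)
```

Call:
jog_arm:
  plan:
    - {"x": -0.014, "y": 0, "z": 0, "wx": 0, "wy": 0, "wz": 0}
    - {"x": -0.019, "y": 0, "z": 0, "wx": 0, "wy": 0, "wz": 0}
    - {"x": -0.019, "y": 0, "z": 0, "wx": 0, "wy": 0, "wz": 0}
    - {"x": -0.019, "y": 0, "z": 0, "wx": 0, "wy": 0, "wz": 0}

```text
t: 34.12
eef_pos: [0.5413, 0.1308, 0.0314]
tool_rot: [-0.002, 0.717, 0.697, 0.004]
contact_force: [-0.6, 11.3, -2.3]
gripper_width: 0.0
```

```bash
python3 -c "
from h import *
ft(3)"
```

```text
[ 0.5412  0.1308  0.0314  0.3213 11.3827 -1.792   2.5496 -0.0539 -0.0482] 34.2667
```

Call:
jog_arm:
  plan:
    - {"x": -0.019, "y": 0, "z": 0, "wx": 0, "wy": 0, "wz": 0}
    - {"x": -0.023, "y": 0, "z": 0, "wx": 0, "wy": 0, "wz": 0}
    - {"x": -0.023, "y": 0, "z": 0, "wx": 0, "wy": 0, "wz": 0}
    - {"x": -0.023, "y": 0, "z": 0, "wx": 0, "wy": 0, "wz": 0}

```text
t: 34.6
eef_pos: [0.5412, 0.1306, 0.0314]
tool_rot: [-0.003, 0.716, 0.698, 0.006]
contact_force: [-0.4, 13.6, -3.3]
gripper_width: -0.0
```

```bash
python3 -c "
from h import *
ft(3)"
```

```text
[ 0.5412  0.1306  0.0314  0.5856 13.444  -2.8302  2.9444 -0.0661  0.0029] 34.75
```

Push is 13.4 N and the machine has not shifted. I back off and verify.

Call:
jog_arm:
  plan:
    - {"x": 0.03, "y": 0, "z": 0, "wx": 0, "wy": 0, "wz": 0}
    - {"x": 0.1, "y": 0, "z": 0, "wx": 0, "wy": 0, "wz": 0}
    - {"x": 0.2, "y": 0, "z": -0.1, "wx": 0, "wy": 0, "wz": 0}
    - {"x": 0.35, "y": 0, "z": -0.3, "wx": 0, "wy": 0, "wz": 0}
    - {"x": 0.5, "y": 0, "z": -0.5, "wx": 0, "wy": 0, "wz": 0}
    - {"x": 0.5, "y": 0, "z": -0.6, "wx": 0, "wy": 0, "wz": 0}
    - {"x": 0.5, "y": 0, "z": -0.6, "wx": 0, "wy": 0, "wz": 0}
    - {"x": 0.5, "y": 0, "z": -0.6, "wx": 0, "wy": 0, "wz": 0}
    - {"x": 0.5, "y": 0, "z": -0.6, "wx": 0, "wy": 0, "wz": 0}
  hand: 1

```text
t: 35.5
eef_pos: [0.5428, 0.2282, 0.1522]
tool_rot: [-0.003, 0.716, 0.698, 0.005]
contact_force: [-0.4, -0.1, 0.0]
gripper_width: 1.0
```

```bash
python3 -c "
from prof import *
look('pics/w13.png',.0359,ys=np.arange(.01,.112,.002),yq=(.03,.06,.09))
for n,w in (('top',np.s_[130:245,290:390]),('scene',np.s_[185:290,170:275])):
    im=cams.read_camera(n); cv2.imwrite(f'pics/{n}_end.png',im[:,:,::-1])
    a=cv2.imread(f'pics/{n}0.png',0).astype(np.float32)[w]; b=cv2.cvtColor(im,cv2.COLOR_RGB2GRAY).astype(np.float32)[w]
    print(cv2.phaseCorrelate(a,b,cv2.createHanningWindow(a.shape[::-1],cv2.CV_32F)))
"
```

```text
[0.5428 0.2282 0.1522] 35.5 [0.0151 0.0189]
x -0.01 10:21 12:11 14:18 16:11 18:12 20:19 22:31 24:106 26:127 28:128 30:128 32:126 34:128 36:126 38:128 40:129 42:129 44:126 46:127 48:126 50:127 52:126 54:126 56:124 58:126 60:125 62:126 64:125 66:125 68:129 70:142 72:145 74:144 76:138 78:134 80:133 82:137 84:143 86:144 88:146 90:144 92:144 94:106 96:62 98:101 100:107 102:57 104:67 106:66 108:68 110:72
x 0.01 10:17 12:15 14:16 16:18 18:16 20:19 22:32 24:104 26:128 28:129 30:130 32:127 34:127 36:128 38:129 40:129 42:130 44:129 46:127 48:129 50:129 52:127 54:127 56:128 58:127 60:128 62:128 64:128 66:126 68:127 70:128 72:127 74:127 76:127 78:128 80:128 82:128 84:128 86:129 88:127 90:128 92:125 94:103 96:71 98:118 100:88 102:50 104:64 106:66 108:67 110:67
y 0.03 -30:128 -28:104 -26:75 -24:75 -22:76 -20:75 -18:116 -16:130 -14:130 -12:127 -10:128 -8:130 -6:130 -4:127 -2:130 0:125 2:127 4:129 6:130 8:129 10:130 12:127 14:131 16:129 18:124 20:128 22:126 24:127 26:129 28:127 30:123
y 0.06 -30:91 -28:125 -26:132 -24:130 -22:92 -20:76 -18:100 -16:128 -14:132 -12:126 -10:125 -8:128 -6:130 -4:130 -2:130 0:128 2:127 4:128 6:129 8:128 10:128 12:127 14:126 16:128 18:130 20:128 22:132 24:129 26:128 28:100 30:64
y 0.09 -30:128 -28:130 -26:132 -24:110 -22:83 -20:84 -18:87 -16:145 -14:150 -12:149 -10:144 -8:145 -6:149 -4:140 -2:138 0:131 2:129 4:131 6:131 8:129 10:128 12:128 14:127 16:128 18:125 20:115 22:114 24:114 26:115 28:114 30:114
((0.07513422464302266, -0.042569394991119225), 0.8570210790634155)
((-0.04306816290590376, -0.01430878535337854), 0.9657506394942275)
```

```bash
python3 -c "
from h import *
print(bot.hand_in())"
```

```text
the job is handed in; nothing more can be done
None
```

I fitted both flat packers and the taper under the loose foot and handed the job in at about 36 s of the 72 s allowed. I did not test directly that the machine no longer rocks.

- **Gap:** The first packer touched down on a pad about 17 mm below the foot, so the job needed two packers and the taper. No packer was left over.
- **Packers:** I slid the two flats in one at a time, square and centred. Each nose is 4 to 10 mm past the foot's inner edge and clear of the casting.
- **Taper:** I pushed it in thin end first with closed fingers. It met the foot about 2 mm before the end of the push, and I stopped at 13.4 N. By the 1 to 1.6 ratio, that puts roughly 8 to 13 N on the foot.

**Last checks**
- The taper is square and still in place after the fingers backed off, and packer 2 has not moved.
- The machine shifted less than 0.1 px in both fixed cameras.
- The hand was well clear and touching nothing at hand-in.

**Disagreements and gaps in the checks**
- The taper's position implies about 5.7 mm was left above the packers. I had measured about 5.2 mm, and the task's maximum is 5.6 mm. I put this down to a few millimetres of error in the foot and contact positions.
- I judged snugness from the push force alone, because the gripper body would have come too close to the casting to press on the foot.
- I did not run a check that the other things on the bench were undisturbed.
- I used all 12 picture views by packer 2, so later checks came from pixel profiles and forces.

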